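Restock the stall's condiment caddy

ROBOT

A 6-joint arm with a two-finger parallel gripper is mounted at the origin on the work surface. World frame = base frame: x ahead of the robot, y to its left, z up, the work surface at z = 0. Lengths are in m, angles in rad, forces in N, time in s.
With the tool pointing down it reaches from about 0.25 to 0.775 m from the base axis. Payload 4 kg.
Tool frame: the origin (TCP) lies on the centre line of the jaws, within the pads' length; the fingertips stand robot.tips_ahead ahead of it and the grasp point (between the pads) lies 8 mm behind it (robot.tips_ahead is the distance from the TCP to the fingertips, in m); z points along the fingers, y is the line along which they close (so a half turn about z gives the same grasp; the last joint's range is limited). The gripper opens to 94 mm and grips with 3 to 60 N. Pads are 16 mm wide; open, the fingers measure 119 mm over their backs; the gripper's body (75 mm by 177 mm) begins 78 mm behind the grasp point.
Start: joints at [1.056, 0.087, 1.371, -0, 1.684, -0.103], TCP at [0.22, 0.504, 0.217] pointing down, gripper open.
Joint ranges: [-3.1, 3.1], [-0.76, 2.03], [0.27, 2.55], [-1.08, 4.22], [0.17, 2.65], [-2.57, 2.57]. Speed limits (rad/s): [2.79, 2.79, 3.14, 3.14, 3.14, 3.14].

INTERFACE

Orientations are given as [roll, pitch, yaw] about the fixed x, y, z axes, in that order (R = Rz(yaw) Ry(pitch) Rx(roll)).
In Python, from bench import robot, snapshot, close_job, spotter gives the robot as it stands. The module is installed in compiled form; this text tells all that it offers.
- The arm moves only by the tool servo_tool, never from a script. Its argument "commands" is one flat list of numbers, 7 for each row, row after row: the shift along the tool's x, y, z in m, then the turn, a rotation vector about the tool's x, y, z in degrees, then the finger opening in m, from 0 to 0.094. In form: [x, y, z, ax, ay, az, grip, x, y, z, ax, ay, az, grip, ...]. A call has 1 to 10 rows; each row is the pose to reach, as a shift and turn from the pose commanded when the call began, along the tool's axes at that moment; what a row does not reach only later rows make up. A row lasts 1/8 s, in which the tool goes at most 62.5 mm and 10.7 degrees, less where a joint would pass 70% of its speed; a pose out of reach is approached as far as the arm can. A call with a gripper value outside its range is refused whole. The fingers move at their own pace and stop on an object; the grip force is fixed at half the most. Time passes only in rows, so rows that repeat a pose let the fingers close. It gives the time, the measured TCP pose, the force, the opening and the grip force at its end, in the units of the state.
- robot.get_obs(): the state, without advancing time (a new reading comes with each control period).
- snapshot(name): name is "scene" or "top" or "wrist"; returns a dict with "img" (420x560x3 uint8, blue, green, red), "camera_matrix" (3x3 intrinsics, pixels), "extrinsics" (4x4, takes a point from camera to world coordinates); the wrist camera has in their place "hand_eye" (4x4, takes a point from camera to tool coordinates, whose origin is the TCP and whose axes are the flange's). Camera axes: x right, y down, z forward; pixel columns grow to the right and rows downward; lengths in m; the calibration is good to about 2 mm. A picture is of the moment at which its call begins: read the wrist's pose just before it. There is no depth.
- close_job(): hands the job in; it is judged then, once.
Trained networks look in a picture, given as the dict that the camera call returned (one of the last four; its "shot" number tells which), for a name from the list of things; names that differ only in an ending like _2 or _b are one class to them, and where a whole thing is asked for, a point or a joint stands for the part that bears it (a point fixed in the world has none). Each returns a list of dicts, best first, with "conf" (0 to 1); they miss things now and then, are a little off and sometimes report something else, mostly with a low value. They report only what shows in the picture. A call takes as long as a camera call. They do not tell look-alikes from the thing itself.
- spotter.trace(name, picture): "region" (420x560 bool, what is visible of it) and "box" ([left, top, width, height] in pixels, round what is visible of it).
The state is a dict: "time": time; "joint_positions": joint angles; "qvel": joint speeds; "joint_torque": joint torques, N m; "tool_pos": TCP position; "ee_rot": TCP orientation; "wrist_force": force on the tool from outside, world axes, zero at the start; "wrist_torque": the same for the moment, N m; "width": finger opening in m; "finger_force": force on a finger pad.
Only numpy, scipy, OpenCV 4.12 (cv2) and the standard library are available. Lean on these libraries where they do the work, as an engineer would, in place of code of your own. Each camera call takes 0.05 s, during which the arm holds its last target. There are 200 camera calls.

TASK

Get the condiment caddy ready for service: lever its stiff cover up with the blade of the scraper (keep the gripper's fingers off the cover while it is shut or barely ajar) and swing it right back, upright or beyond. Then stand every squat steel-capped spice jar on the counter upright in the caddy, each in a cell of its own and right down on its floor, and put the scraper away with its blade pushed fully home in the slot of the wooden blade rack. Leave the tubs, dishes, bottle and spoon where they are.

Things in the scene. Friction and masses are not known exactly. Their poses are not given: they have to be found in the camera images.
- caddy: fixed steel caddy, 154 mm deep (x), 222 long (y), 60 high; origin under its centre; -x side is the front. Inside, a wooden grid (top 42 mm above the counter) forms six square cells 60 x 60 mm, 26 deep, two rows of three, pitch 68. Under the cover the front wall (5 mm thick) has a pry gap 130 mm wide, from 48 to 60 mm above the counter
- pry_gap (a point): centre of the pry gap on the outer face of the caddy's front wall, 54 mm above the counter; axes as the caddy's (blade goes in along +x, at most 130 mm)
- lid (a joint): angle of the cover (rad): 0 shut, grows as its front edge rises, 1.9 at its stop (leaning back); stiff hinge, stays where left; needs about 4 N at 125 mm from the hinge. The cover is a plain metal plate 154 x 222 x 6 mm, no handle, flush with the caddy front; hinge line (dark barrel) along the caddy's back top edge, 77 mm behind its centre, 60 mm up
- cell0 (a point): centre of the floor of cell 0, 16 mm above the counter, at -34, -68 mm along the caddy's x and y; axes as the caddy's
- cell1 (a point): centre of the floor of cell 1, 16 mm above the counter, at -34, +0 mm along the caddy's x and y; axes as the caddy's
- cell2 (a point): centre of the floor of cell 2, 16 mm above the counter, at -34, +68 mm along the caddy's x and y; axes as the caddy's
- cell3 (a point): centre of the floor of cell 3, 16 mm above the counter, at +34, -68 mm along the caddy's x and y; axes as the caddy's
- cell4 (a point): centre of the floor of cell 4, 16 mm above the counter, at +34, +0 mm along the caddy's x and y; axes as the caddy's
- cell5 (a point): centre of the floor of cell 5, 16 mm above the counter, at +34, +68 mm along the caddy's x and y; axes as the caddy's
- scraper: scraper lying flat, 210 mm long: dark wooden handle 100 x 26 wide x 22 high from x = -100 to 0 mm, steel blade 110 x 45 wide x 3 thick from x = 0 to +110 mm, at mid-height of the handle (11 mm above its underside); origin on the underside at the joint of handle and blade; balance point x = -28 mm; 0.14 kg
- scraper_tip (a point): middle of the blade's front edge; axes as the scraper's
- jar0: squat spice jar: round amber glass body 54 mm diameter and 45 high, on it a steel neck and cap 40 mm diameter up to 80 mm; stands upright, heavy base; origin under its centre, z up its axis; 0.18 kg. May be absent
- jar1: squat spice jar: round amber glass body 54 mm diameter and 45 high, on it a steel neck and cap 40 mm diameter up to 80 mm; stands upright, heavy base; origin under its centre, z up its axis; 0.18 kg. May be absent
- jar2: squat spice jar: round amber glass body 54 mm diameter and 45 high, on it a steel neck and cap 40 mm diameter up to 80 mm; stands upright, heavy base; origin under its centre, z up its axis; 0.18 kg. May be absent
- jar3: squat spice jar: round amber glass body 54 mm diameter and 45 high, on it a steel neck and cap 40 mm diameter up to 80 mm; stands upright, heavy base; origin under its centre, z up its axis; 0.18 kg. May be absent
- jar4: squat spice jar: round amber glass body 54 mm diameter and 45 high, on it a steel neck and cap 40 mm diameter up to 80 mm; stands upright, heavy base; origin under its centre, z up its axis; 0.18 kg. May be absent
- jar5: squat spice jar: round amber glass body 54 mm diameter and 45 high, on it a steel neck and cap 40 mm diameter up to 80 mm; stands upright, heavy base; origin under its centre, z up its axis; 0.18 kg. May be absent
- rack: wooden blade rack fixed to the counter, 90 mm deep (x), 100 mm wide (y), 55 mm high; origin under its centre; its -x side is the front (dark strip along that edge of its top) and has a level slot 60 mm wide, 9 mm high, 75 mm deep
- rack_slot (a point): centre of the slot's mouth on the rack's front face, 32 mm above the counter; axes as the rack's (blade goes in along +x)
- vinegar: tall green bottle, 66 mm diameter, 210 mm high; origin under its centre; leave alone
- tub_a: wide amber tub with white lid, 106 mm diameter, 70 mm high; leave alone
- tub_b: clay tub with wooden lid, 96 mm diameter, 60 mm high; leave alone
- dish: white dish, 90 mm diameter, 30 mm high; leave alone
- spoon: steel spoon lying on the counter; leave alone
Mind the look-alikes: they are no part of the job. What is shaped like the scraper but yellow is not meant.

How it is judged:
On the way, in this order (a step that is already met when the one before it is completed fails the run):
1. the cover is levered up with the scraper's blade (over 0.3 rad, scraper touching the cover) (value of joint lid above 0.3 rad and contact force between scraper and lid_c0 above 0.3 N), for 0.1 s.
2. the cover is swung right back (over 1.3 rad) (value of joint lid above 1.3 rad), for 0.2 s.
At the end, for the whole second after the job is handed in: the cover is open beyond 1.3 rad; every jar present stands at rest on a cell floor (axis within 10 mm of the cell centre, foot within 8 mm of the floor, tilt under 0.15 rad); the scraper lies released, at rest, blade tip at least 62 mm into the 75 mm slot (value of joint lid above 1.3 rad and (horizontal distance between jar0 and cell0 below 0.01 m or horizontal distance between jar0 and cell1 below 0.01 m or horizontal distance between jar0 and cell2 below 0.01 m or horizontal distance between jar0 and cell3 below 0.01 m or horizontal distance between jar0 and cell4 below 0.01 m or horizontal distance between jar0 and cell5 below 0.01 m) and z of each of jar0, jar1, jar2, jar3, jar4, jar5 in the frame of caddy below 0.024 m and angle between each of jar0, jar1, jar2, jar3, jar4, jar5's own z axis and vertical below 0.15 rad and linear speed of each of jar0, jar1, jar2, jar3, jar4, jar5, scraper below 0.03 m/s and (horizontal distance between jar1 and cell0 below 0.01 m or horizontal distance between jar1 and cell1 below 0.01 m or horizontal distance between jar1 and cell2 below 0.01 m or horizontal distance between jar1 and cell3 below 0.01 m or horizontal distance between jar1 and cell4 below 0.01 m or horizontal distance between jar1 and cell5 below 0.01 m) and (horizontal distance between jar2 and cell0 below 0.01 m or horizontal distance between jar2 and cell1 below 0.01 m or horizontal distance between jar2 and cell2 below 0.01 m or horizontal distance between jar2 and cell3 below 0.01 m or horizontal distance between jar2 and cell4 below 0.01 m or horizontal distance between jar2 and cell5 below 0.01 m) and (horizontal distance between jar3 and cell0 below 0.01 m or horizontal distance between jar3 and cell1 below 0.01 m or horizontal distance between jar3 and cell2 below 0.01 m or horizontal distance between jar3 and cell3 below 0.01 m or horizontal distance between jar3 and cell4 below 0.01 m or horizontal distance between jar3 and cell5 below 0.01 m) and (horizontal distance between jar4 and cell0 below 0.01 m or horizontal distance between jar4 and cell1 below 0.01 m or horizontal distance between jar4 and cell2 below 0.01 m or horizontal distance between jar4 and cell3 below 0.01 m or horizontal distance between jar4 and cell4 below 0.01 m or horizontal distance between jar4 and cell5 below 0.01 m) and (horizontal distance between jar5 and cell0 below 0.01 m or horizontal distance between jar5 and cell1 below 0.01 m or horizontal distance between jar5 and cell2 below 0.01 m or horizontal distance between jar5 and cell3 below 0.01 m or horizontal distance between jar5 and cell4 below 0.01 m or horizontal distance between jar5 and cell5 below 0.01 m) and x of scraper_tip in the frame of rack_slot above 0.062 m and z of scraper_tip in the frame of rack_slot between -0.01 and 0.01 m and angle between the x axis of scraper and the x axis of rack, either way round below 0.25 rad); the robot touches nothing.
It fails at once if the fingers touch the cover while it is less than 0.3 rad open (value of joint lid below 0.3 rad and contact force between the fingers and lid_c0 above 1 N).
It fails at once if a tub, the dish, the bottle or the spoon is displaced by more than 60 mm (distance of any of vinegar, tub_a, tub_b, dish, spoon from where it was at the start of the episode above 0.06 m).
Of jar0, jar1, jar2, jar3, jar4, jar5 only 3 to 5 are there at a start; the rules pass over those that are not, and their reading is None.
At some moment in a run one of scraper, jar0, jar1, jar2, jar3, jar4, jar5 may be knocked a few centimetres aside while the robot is not near it.
It also fails if it takes over 210 s, if anything falls off the work surface, if the arm or the gripper's body presses on something with over 40 N, if the wrist force passes 120 N, or if a joint passes its speed limit or range.

## Working session

There is one attempt and no reset: what is moved stays moved. The work goes in short steps, Python scripts to look and compute and a tool call to move; the robot and the scene stay as the last step left them, time stands still between calls to the robot, and variables do not carry over. Pictures are saved under pics/ and viewed, at most 14 in all, crops included, and the job is handed in when it is done.

Besides the shell and the picture viewer there is one more tool, called after "Call:" by a JSON object that holds its "method" and its "body", one argument or row to a line. servo_tool: Moves the arm, as the interface text tells. Its arguments: {"type":"object","properties":{"commands":{"type":"array","items":{"type":"number"}}},"required":["commands"]}

```bash
mkdir -p pics; cat > h.py <<'E'
import numpy as np,cv2
from bench import robot,snapshot,close_job,spotter
from scipy.spatial.transform import Rotation as R
def ray(s,uv,T=None):
    K=np.array(s["camera_matrix"]);E=np.array(s["extrinsics"]) if T is None else T
    d=E[:3,:3]@np.linalg.inv(K)@np.array([uv[0],uv[1],1.]);return E[:3,3],d
def onz(s,uv,z,T=None):
    o,d=ray(s,uv,T);return o+d*(z-o[2])/d[2]
def proj(s,p,T=None):
    K=np.array(s["camera_matrix"]);E=np.array(s["extrinsics"]) if T is None else T
    q=K@(E[:3,:3].T@(np.array(p)-E[:3,3]));return q[:2]/q[2]
def tool():
    o=robot.get_obs();T=np.eye(4);r=o["ee_rot"]
    T[:3,:3]=R.from_euler('xyz',r).as_matrix();T[:3,3]=o["tool_pos"];return T
def wr():
    T=tool();s=snapshot("wrist");return s,T@np.array(s["hand_eye"])
E
python3 - <<'E'
from h import *
o=robot.get_obs();print(o,getattr(robot,'tips_ahead',None))
a=snapshot("top");b=snapshot("scene")
for n,s in(("top",a),("scene",b)):
    cv2.imwrite(f"pics/{n}0.png",s["img"])
    print(n,np.round(s["camera_matrix"],1).tolist(),np.round(s["extrinsics"],3).tolist())
for n in["caddy","scraper","jar0","rack","tub_a","vinegar","dish","spoon"]:
    for s in(a,b):
        for d in spotter.trace(n,s)[:8]:
            print(n,s["shot"],round(d["conf"],2),d["box"],np.argwhere(d["region"]).mean(0)[::-1].round(1))
E
```

```text
{'time': 0.0, 'joint_positions': array([ 1.05591231e+00,  8.79632459e-02,  1.37222924e+00, -2.00934573e-05,
        1.68358834e+00, -1.03086577e-01]), 'qvel': array([ 0.00066328,  0.00057875,  0.00085775, -0.00131596, -0.00023939,
        0.00054517]), 'joint_torque': array([ 7.83200721e-04, -3.40175307e+01, -3.02430367e+01,  7.17379502e-02,
        3.31508426e-02, -1.59684328e-04]), 'tool_pos': array([0.21989003, 0.50356905, 0.21531233]), 'ee_rot': array([-3.13941405e+00, -2.05306527e-04,  2.72979275e+00]), 'wrist_force': array([-0.32496336,  0.64257835, -1.23195611]), 'wrist_torque': array([-0.00081568,  0.01685964,  0.06097375]), 'finger_force': 0.0, 'width': 0.09374957995467761} 0.011
top [[398.3, 0.0, 275.8], [0.0, 398.3, 207.2], [0.0, 0.0, 1.0]] [[0.012, -0.999, 0.043, 0.41], [-1.0, -0.011, 0.019, -0.05], [-0.019, -0.043, -0.999, 1.227], [0.0, 0.0, 0.0, 1.0]]
scene [[451.7, 0.0, 270.0], [0.0, 451.7, 208.5], [0.0, 0.0, 1.0]] [[-0.855, 0.319, -0.409, 1.051], [0.519, 0.506, -0.689, 0.951], [-0.013, -0.802, -0.598, 0.946], [0.0, 0.0, 0.0, 1.0]]
caddy 1 0.76 [152.8, 140.3, 70.6, 81.
[... 881 characters left out ...]
 1 0.64 [356.6, 240.2, 32.2, 29.3] [371.2 254.8]
tub_a 2 0.81 [162.0, 198.9, 31.0, 33.6] [178.5 213.7]
vinegar 1 0.73 [153.4, 140.4, 62.8, 80.2] [186.3 179.3]
vinegar 1 0.64 [373.0, 114.0, 35.8, 32.2] [390.8 127.7]
vinegar 1 0.54 [325.4, 112.8, 40.0, 36.1] [345.4 127.6]
vinegar 2 0.83 [154.9, 149.1, 23.8, 55.4] [164.4 178.7]
dish 1 0.82 [187.7, 237.5, 25.3, 31.9] [201.3 253.1]
dish 1 0.33 [250.9, 169.7, 16.4, 68.2] [258.  198.8]
dish 2 0.58 [337.1, 241.3, 27.2, 20.8] [350.2 248.7]
dish 2 0.21 [251.8, 249.2, 97.3, 76.1] [298.3 285.1]
spoon 1 0.94 [285.8, 236.5, 61.8, 27.2] [311.3 251. ]
spoon 1 0.48 [150.3, 140.8, 67.4, 78.8] [186.2 179.1]
spoon 2 0.77 [274.8, 183.5, 29.0, 29.8] [287.9 200. ]
```

```bash
ls -la pics
```

```text
total 716
drwxr-xr-x 2 agent agent   4096 Nov 30 07:02 .
drwxr-xr-x 3 agent agent   4096 Nov 30 07:02 ..
-rw-r--r-- 1 agent agent 340889 Nov 30 07:02 scene0.png
-rw-r--r-- 1 agent agent 378090 Nov 30 07:02 top0.png
```

View pics/top0.png

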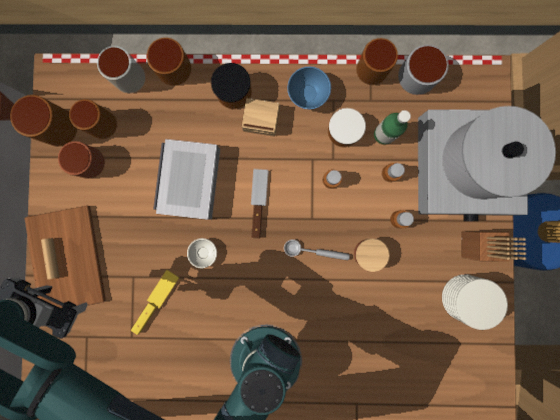

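View pics/scene0.png

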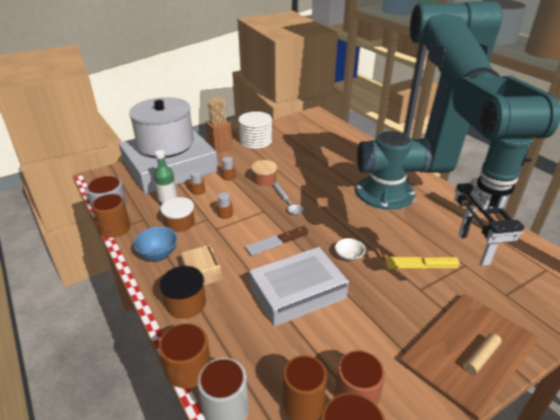

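```bash
python3 - <<'E'
from h import *
s=snapshot("top");im=s["img"]
c=im[95:245,140:290];c=cv2.resize(c,None,fx=4,fy=4,interpolation=cv2.INTER_CUBIC);cv2.imwrite("pics/crop1.png",c)
for n,uv,z in[("jarA",(334,179),.08),("jarB",(396,172),.08),("jarC",(405,219),.08)]:print(n,onz(s,uv,z).round(3))
for d in spotter.trace("caddy",s)[:1]:
    q=cv2.minAreaRect(np.argwhere(d["region"])[:,::-1].astype(np.float32));print(q)
    for p in cv2.boxPoints(q):print(p,onz(s,p,.06).round(3))
for d in spotter.trace("rack",s)[:1]:
    q=cv2.minAreaRect(np.argwhere(d["region"])[:,::-1].astype(np.float32))
    for p in cv2.boxPoints(q):print('r',p,onz(s,p,.055).round(3))
for d in spotter.trace("scraper",s)[:2]:
    q=cv2.minAreaRect(np.argwhere(d["region"])[:,::-1].astype(np.float32))
    for p in cv2.boxPoints(q):print('s',p,onz(s,p,.015).round(3))
E
```

```text
jarA [ 0.542 -0.195  0.08 ]
jarB [ 0.563 -0.373  0.08 ]
jarC [ 0.429 -0.398  0.08 ]
((186.18856811523438, 179.36691284179688), (61.20925521850586, 76.86380004882812), 7.4958577156066895)
[150.83186 213.47787] [0.437 0.341 0.06 ]
[160.85909 137.27094] [0.664 0.316 0.06 ]
[221.54527 145.25595] [0.641 0.135 0.06 ]
[211.51805 221.46289] [0.415 0.161 0.06 ]
r [369.50006 133.50002] [ 0.68  -0.302  0.055]
r [398.50006  104.500015] [ 0.768 -0.387  0.055]
r [414.00006  120.000015] [ 0.722 -0.433  0.055]
r [385.00006 149.00002] [ 0.635 -0.348  0.055]
s [249.3501  236.89807] [0.37  0.053 0.015]
s [251.96753 168.84491] [0.578 0.048 0.015]
s [267.25262 169.4328 ] [0.577 0.001 0.015]
s [264.6352  237.48596] [0.369 0.006 0.015]
s [127.3077  327.53848] [0.092 0.419 0.015]
s [165.92308 269.6154 ] [0.268 0.305 0.015]
s [178.61539 278.07693] [0.243 0.266 0.015]
s [140.00002 336.00003] [0.067 0.379 0.015]
```

View pics/crop1.png

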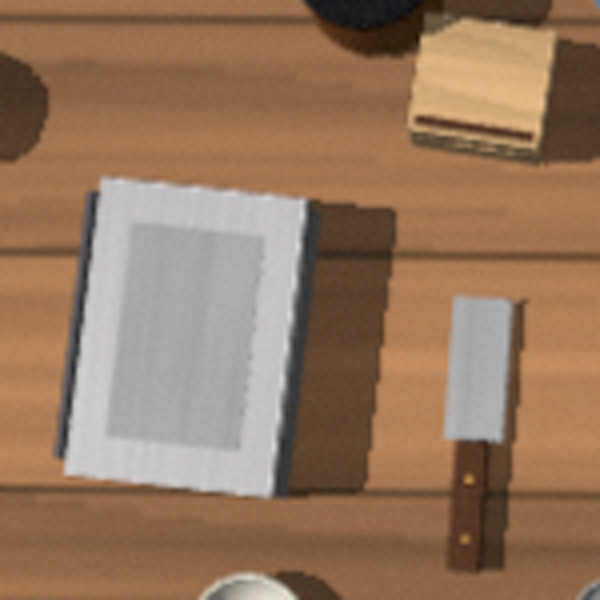

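```bash
python3 - <<'E'
from h import *
s=snapshot("scene");im=s["img"]
c=im[210:330,170:360];c=cv2.resize(c,None,fx=4,fy=4,interpolation=cv2.INTER_CUBIC);cv2.imwrite("pics/crop2.png",c)
E
```

```text
(no output)
```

View pics/crop2.png

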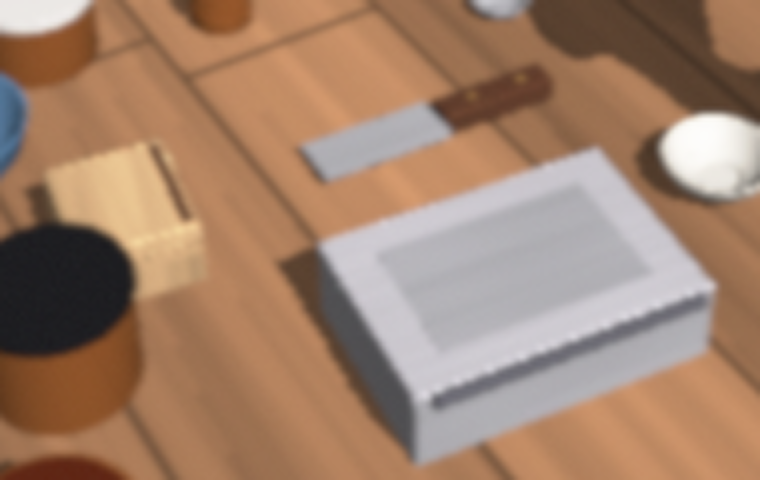

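```bash
cat >> h.py <<'E'
def down(psi): return R.from_euler('xyz',[np.pi,0,psi]).as_matrix()
def go(p,Rt,T=None):
    T=tool() if T is None else T
    d=T[:3,:3].T@(np.array(p)-T[:3,3]); r=R.from_matrix(T[:3,:3].T@Rt).as_rotvec(degrees=True)
    print("shift",d.round(4).tolist(),"turn",r.round(2).tolist())
E
python3 - <<'E'
from h import *
s=snapshot("top")
f=lambda u,v:(u/4+140-.375,v/4+95-.375)
def P(l,z): return np.array([onz(s,f(*p),z)[:2] for p in l])
L=P([(103,178),(310,200),(275,497),(66,474)],.066);print("lid",L.round(4).tolist(),L.mean(0).round(4),[np.linalg.norm(L[i]-L[(i+1)%4]).round(4) for i in range(4)])
ax=(L[0]-L[1])+(L[3]-L[2]);print("caddy x yaw",np.arctan2(ax[1],ax[0]))
K=P([(425,18),(555,32),(543,146),(410,130)],.055);print("rack",K.round(4).tolist(),K.mean(0),[np.linalg.norm(K[i]-K[(i+1)%4]).round(4) for i in range(4)])
S=P([(415,118),(533,135)],.055);print("strip",S.round(4).tolist(),np.arctan2(*(S[1]-S[0])[::-1])+np.pi/2)
B=P([(455,296),(512,298),(503,442),(445,440)],.0125);H=P([(447,568),(482,571)],.022)
tip=B[:2].mean(0);root=B[2:].mean(0);end=H.mean(0);print("scr",tip,root,end,np.arctan2(*(tip-end)[::-1]),np.linalg.norm(tip-end))
print("veg",onz(s,(398,118),.21),onz(s,(345,127),.07),onz(s,(372,254),.06))
go([.30,.30,.25],down(0))
E
```

```text
lid [[0.6568, 0.3009], [0.6416, 0.1472], [0.4227, 0.1689], [0.4378, 0.323]] [0.5398 0.235 ] [np.float64(0.1544), np.float64(0.22), np.float64(0.1548), np.float64(0.2201)]
caddy x yaw 1.4726576315955278
rack [[0.7813, 0.0655], [0.7713, -0.0316], [0.6856, -0.0237], [0.6969, 0.0754]] [0.73378262 0.02138097] [np.float64(0.0976), np.float64(0.0861), np.float64(0.0997), np.float64(0.085)]
strip [[0.7059, 0.0718], [0.6938, -0.0162]] -0.13729226357141666
scr [0.5784316  0.02154336] [0.46781642 0.02734408] [0.37011135 0.03260369] -0.05304311954782318 0.20861364647834618
veg [ 0.68528894 -0.34149634  0.21      ] [ 0.6956695  -0.22748195  0.07      ] [ 0.32620848 -0.30874432  0.06      ]
shift [-0.1548, -0.155, -0.0335] turn [0.0, -0.01, 156.41]
```

Call:
{"method": "servo_tool", "body": {
  "commands": [-0.155, -0.155, -0.034, 0, 0, 156.4, 0.06, -0.155, -0.155, -0.034, 0, 0, 156.4, 0.06, -0.155, -0.155, -0.034, 0, 0, 156.4, 0.06, -0.155, -0.155, -0.034, 0, 0, 156.4, 0.06, -0.155, -0.155, -0.034, 0, 0, 156.4, 0.06, -0.155, -0.155, -0.034, 0, 0, 156.4, 0.06, -0.155, -0.155, -0.034, 0, 0, 156.4, 0.06, -0.155, -0.155, -0.034, 0, 0, 156.4, 0.06, -0.155, -0.155, -0.034, 0, 0, 156.4, 0.06, -0.155, -0.155, -0.034, 0, 0, 156.4, 0.06]
}}

```text
time: 2.45
tool_pos: [0.3001, 0.2999, 0.2506]
ee_rot: [3.142, -0.0, 0.849]
wrist_force: [-0.3, 0.5, 0.3]
width: 0.0598
finger_force: 0.0
```

```bash
python3 - <<'E'
from h import *
go([.40,.03,.20],down(-.053))
E
```

```text
shift [-0.1365, 0.2534, 0.0506] turn [-0.01, -0.02, 51.66]
```

Call:
{"method": "servo_tool", "body": {
  "commands": [-0.137, 0.253, 0.05, 0, 0, 51.7, 0.06, -0.137, 0.253, 0.05, 0, 0, 51.7, 0.06, -0.137, 0.253, 0.05, 0, 0, 51.7, 0.06, -0.137, 0.253, 0.05, 0, 0, 51.7, 0.06, -0.137, 0.253, 0.05, 0, 0, 51.7, 0.06, -0.137, 0.253, 0.05, 0, 0, 51.7, 0.06, -0.137, 0.253, 0.05, 0, 0, 51.7, 0.06]
}}

```text
time: 3.32
tool_pos: [0.401, 0.0309, 0.2007]
ee_rot: [-3.141, -0.0, -0.047]
wrist_force: [-0.5, -0.0, 0.8]
width: 0.0598
finger_force: 0.0
```

```bash
python3 - <<'E'
from h import *
s,T=wr();im=s["img"].copy()
for d in spotter.trace("scraper",s)[:2]:
    print(d["conf"],d["box"])
for p in[(.5784,.0215,.0125),(.4678,.0273,.0125),(.3701,.0326,.022)]:
    u=proj(s,p,T);print(u);cv2.drawMarker(im,tuple(int(x) for x in u),(0,255,0),0,12,1)
cv2.imwrite("pics/w1.png",im);print(robot.get_obs()["tool_pos"])
E
```

```text
0.55 [257.4, 0.0, 46.6, 211.9]
0.55 [0.8, 0.0, 114.3, 176.7]
[280.93333502 -10.62114028]
[280.25031419 116.70589291]
[279.56453805 216.1101395 ]
[0.40103521 0.03155211 0.20092459]
```

View pics/w1.png

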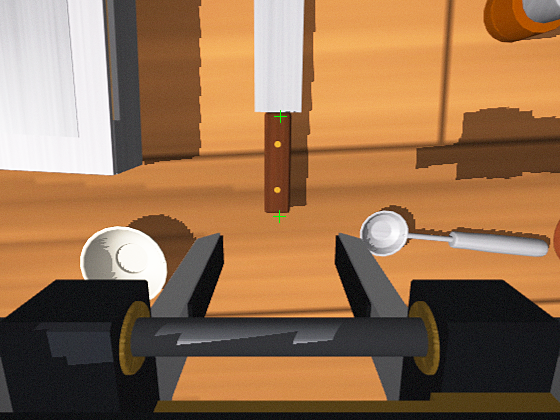

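```bash
python3 - <<'E'
from h import *
s,T=wr()
print(onz(s,(278.3,112),.022,T),onz(s,(277.5,212.5),.022,T),onz(s,(278.7,50),.0125,T))
E
```

```text
[0.47248794 0.02966541 0.022     ] [0.3740905  0.03506126 0.022     ] [0.52833764 0.02671714 0.0125    ]
```

```bash
python3 - <<'E'
from h import *
go([.458,.0298,.10],down(-.054));go([.458,.0298,.0135],down(-.054))
E
```

```text
shift [0.0569, -0.0007, 0.1009] turn [-0.02, -0.05, 0.52]
shift [0.0569, -0.0007, 0.1874] turn [-0.02, -0.05, 0.52]
```

Call:
{"method": "servo_tool", "body": {
  "commands": [0.057, -0.0007, 0.05, 0, 0, 0.5, 0.06, 0.057, -0.0007, 0.11, 0, 0, 0.5, 0.06, 0.057, -0.0007, 0.16, 0, 0, 0.5, 0.06, 0.057, -0.0007, 0.187, 0, 0, 0.5, 0.06, 0.057, -0.0007, 0.187, 0, 0, 0.5, 0.06, 0.057, -0.0007, 0.187, 0, 0, 0.5, 0, 0.057, -0.0007, 0.187, 0, 0, 0.5, 0, 0.057, -0.0007, 0.187, 0, 0, 0.5, 0, 0.057, -0.0007, 0.187, 0, 0, 0.5, 0, 0.057, -0.0007, 0.187, 0, 0, 0.5, 0]
}}

```text
time: 4.72
tool_pos: [0.4583, 0.0287, 0.0137]
ee_rot: [-3.141, -0.0, -0.056]
wrist_force: [0.1, 1.3, 1.0]
width: 0.0258
finger_force: 30.0
```

```bash
python3 - <<'E'
from h import *
go([.519,.0216,.12],down(1.4727))
E
```

```text
shift [0.0611, 0.0036, -0.1063] turn [-0.0, -0.05, -87.61]
```

Call:
{"method": "servo_tool", "body": {
  "commands": [0, 0, -0.05, 0, 0, 0, 0, 0, 0, -0.106, 0, 0, -5, 0, 0.061, 0.0036, -0.106, 0, 0, -87.6, 0, 0.061, 0.0036, -0.106, 0, 0, -87.6, 0, 0.061, 0.0036, -0.106, 0, 0, -87.6, 0, 0.061, 0.0036, -0.106, 0, 0, -87.6, 0, 0.061, 0.0036, -0.106, 0, 0, -87.6, 0, 0.061, 0.0036, -0.106, 0, 0, -87.6, 0, 0.061, 0.0036, -0.106, 0, 0, -87.6, 0, 0.061, 0.0036, -0.106, 0, 0, -87.6, 0]
}}

```text
time: 5.98
tool_pos: [0.5183, 0.0213, 0.1187]
ee_rot: [-3.14, 0.0, 1.477]
wrist_force: [0.0, 0.1, -0.8]
width: 0.0257
finger_force: 30.0
```

Call:
{"method": "servo_tool", "body": {
  "commands": [0, 0, 0, 0, 0, -4.6, 0, 0, 0, 0, 0, 0, -4.6, 0]
}}

```text
time: 6.22
tool_pos: [0.5184, 0.0214, 0.1189]
ee_rot: [-3.14, 0.0, 1.552]
wrist_force: [0.5, 0.8, -0.8]
width: 0.0256
finger_force: 30.0
```

```bash
python3 - <<'E'
from h import *
s,T=wr();cv2.imwrite("pics/w2.png",s["img"]);o=robot.get_obs();print(o["tool_pos"],o["ee_rot"],o["wrist_torque"])
print(proj(s,(.5323,.1584,.066),T),proj(s,(.5188+.1225*.098,.0216+.1225*.995,.119),T))
E
```

```text
[0.51849094 0.02137214 0.11898544] [-3.14068059e+00  4.49577647e-05  1.55133795e+00] [-0.02271237  0.05108217 -0.03037769]
[299.50040057  -9.22831594] [303.1566316  -11.13373681]
```

View pics/w2.png

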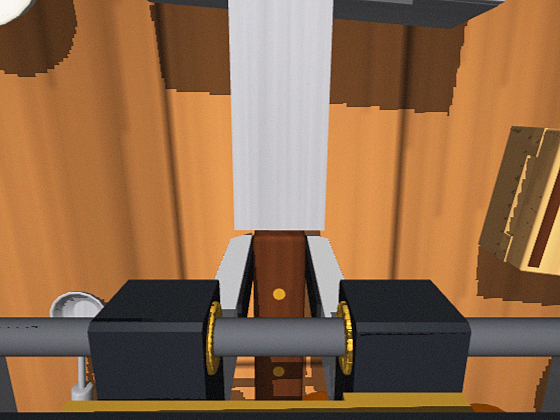

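Call:
{"method": "servo_tool", "body": {
  "commands": [0, 0, 0, 0, 0, 4.5, 0, 0, 0, 0, 0, 0, 4.5, 0]
}}

```text
time: 6.52
tool_pos: [0.5187, 0.0214, 0.1193]
ee_rot: [-3.141, 0.0, 1.474]
wrist_force: [-0.7, -0.1, -1.2]
width: 0.0257
finger_force: 30.0
```

```bash
python3 - <<'E'
from h import *
s,T=wr();h=np.array(s["hand_eye"])
hz,d=ray(s,(280,230),h); 
for z in(-.0015,0,.0015,.003):print(z,onz(s,(280,230),z,h),onz(s,(234.5,230),z,h)-onz(s,(325.5,230),z,h))
for p in(0,.03,.06,-.03):
    print(p,[proj(s,(.0125+c*np.cos(p),y,.001+np.sin(p)*c),h).round(1).tolist() for c in(0,.08) for y in(-.0225,.0225)])
g=cv2.cvtColor(s["img"],6).astype(int)
for v in(2,40,80,120,160,200,225):print(v,[u for u in range(200,360) if abs(g[v,u+1]-g[v,u-1])>40])
E
```

```text
-0.0015 [ 0.01595095  0.00024777 -0.0015    ] [ 5.62354971e-05 -4.46875154e-02  0.00000000e+00]
0 [0.01544317 0.00025297 0.        ] [ 5.67436435e-05 -4.50913138e-02  0.00000000e+00]
0.0015 [0.01493539 0.00025818 0.0015    ] [ 5.72517899e-05 -4.54951121e-02  0.00000000e+00]
0.003 [0.01442762 0.00026338 0.003     ] [ 5.77599362e-05 -4.58989104e-02  2.77555756e-17]
0 [[234.5, 235.0], [324.5, 234.9], [228.8, 64.7], [330.0, 64.6]]
0.03 [[234.5, 235.0], [324.5, 234.9], [229.5, 65.5], [329.2, 65.4]]
0.06 [[234.5, 235.0], [324.5, 234.9], [230.2, 66.4], [328.5, 66.3]]
-0.03 [[234.5, 235.0], [324.5, 234.9], [228.0, 64.1], [330.7, 64.0]]
2 [227, 228, 332, 333, 334]
40 [228, 229, 330, 331, 332]
80 [229, 230, 231, 329, 330, 331]
120 [231, 328]
160 [232]
200 [325, 326, 330, 331]
225 [234, 323, 324, 325, 330, 331]
```

Call:
{"method": "servo_tool", "body": {
  "commands": [0, 0, 0.04, 0, 0, 0, 0, 0, 0, 0.064, 0, 0, 0, 0, 0, 0, 0.064, 0, 0, 0, 0, 0.01, 0, 0.064, 0, 0, 0, 0, 0.02, 0, 0.064, 0, 0, 0, 0, 0.03, 0, 0.064, 0, 0, 0, 0, 0.04, 0, 0.064, 0, 0, 0, 0, 0.04, 0, 0.064, 0, 0, 0, 0]
}}

```text
time: 7.58
tool_pos: [0.5227, 0.0622, 0.0556]
ee_rot: [3.141, -0.0, 1.476]
wrist_force: [1.0, -0.6, -1.9]
width: 0.0255
finger_force: 30.0
```

```bash
python3 - <<'E'
from h import *
s=snapshot("scene");t=snapshot("top")
c=s["img"][200:330,240:390];c=cv2.resize(c,None,fx=4,fy=4,interpolation=2);cv2.imwrite("pics/s2.png",c)
E
```

```text
(no output)
```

View pics/s2.png

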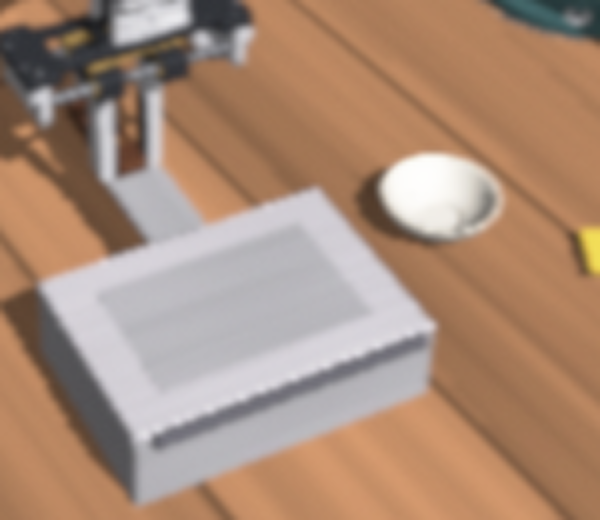

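Call:
{"method": "servo_tool", "body": {
  "commands": [0.015, 0, 0, 0, 0, 0, 0, 0.03, 0, 0, 0, 0, 0, 0, 0.045, 0, 0, 0, 0, 0, 0, 0.06, 0, 0, 0, 0, 0, 0, 0.06, 0, 0, 0, 0, 0, 0]
}}

```text
time: 8.3
tool_pos: [0.5284, 0.1224, 0.0555]
ee_rot: [3.142, -0.0, 1.476]
wrist_force: [-0.3, -0.0, -0.4]
width: 0.0256
finger_force: 30.0
```

Call:
{"method": "servo_tool", "body": {
  "commands": [0, 0, -0.003, 0, 0, -0.0, 0, 0, 0, -0.006, 0, -2, 0, 0, 0, 0, -0.011, 0, -3.5, 0, 0, 0, 0, -0.016, 0, -5, 0, 0, 0.0005, 0, -0.021, 0, -6.5, 0, 0, 0.001, 0, -0.026, 0, -8, 0, 0, 0.0017, 0, -0.031, 0, -9.5, 0, 0, 0.0024, 0, -0.036, 0, -11, 0, 0, 0.0024, 0, -0.036, 0, -11, 0, 0]
}}

```text
time: 9.43
tool_pos: [0.5287, 0.1244, 0.0919]
ee_rot: [3.141, 0.191, 1.475]
wrist_force: [-0.5, -1.1, -2.4]
width: 0.0257
finger_force: 30.0
```

```bash
python3 - <<'E'
from h import *
s=snapshot("scene");w,T=wr();o=robot.get_obs();print(o["tool_pos"],o["wrist_force"],o["wrist_torque"])
c=cv2.resize(s["img"][190:330,240:390],None,fx=3,fy=3,interpolation=2)
c=np.hstack([c,cv2.resize(w["img"],(350,420))])
cv2.imwrite("pics/s3.png",c)
E
```

```text
[0.52877224 0.12436713 0.09187116] [ 0.2790906  -0.46143609 -2.38250826] [ 0.11751054  0.12439297 -0.01179852]
```

View pics/s3.png

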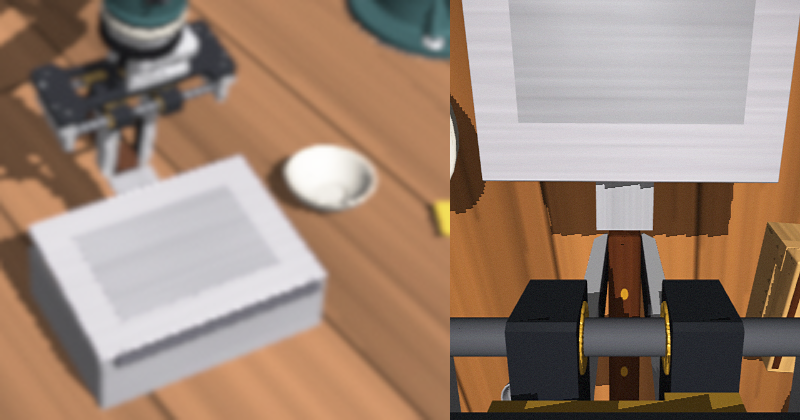

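Call:
{"method": "servo_tool", "body": {
  "commands": [0, 0, -0.008, 0, -2.5, 0, 0, 0.0001, 0, -0.0167, 0, -5, 0, 0, 0.0012, 0, -0.0266, 0, -8, 0, 0, 0.0022, 0, -0.0365, 0, -11, 0, 0, 0.0043, 0, -0.0463, 0, -14, 0, 0, 0.0064, 0, -0.0561, 0, -17, 0, 0, 0.0095, 0, -0.0656, 0, -20, 0, 0, 0.0126, 0, -0.0751, 0, -23, 0, 0, 0.0126, 0, -0.0751, 0, -23, 0, 0]
}}

```text
time: 10.65
tool_pos: [0.5313, 0.1512, 0.1624]
ee_rot: [-3.141, 0.591, 1.476]
wrist_force: [-0.2, 0.5, -1.5]
width: 0.0258
finger_force: 30.0
```

```bash
python3 - <<'E'
from h import *
s=snapshot("scene");w,T=wr();o=robot.get_obs();print(o["tool_pos"],o["ee_rot"],o["joint_positions"],o["wrist_force"],o["wrist_torque"])
c=cv2.resize(s["img"][170:330,230:390],None,fx=2.6,fy=2.6,interpolation=2)[:416]
c=np.hstack([c,cv2.resize(w["img"],(350,416))])
cv2.imwrite("pics/s4.png",c)
E
```

```text
[0.53135946 0.15048398 0.16278046] [3.14119239 0.59100232 1.47459106] [ 0.46487531  0.34124479  1.29039139 -0.50845495  1.81842688  0.5119193 ] [ 0.08845645 -0.38661379 -2.18286802] [ 0.35583973  0.06249343 -0.01879206]
```

View pics/s4.png

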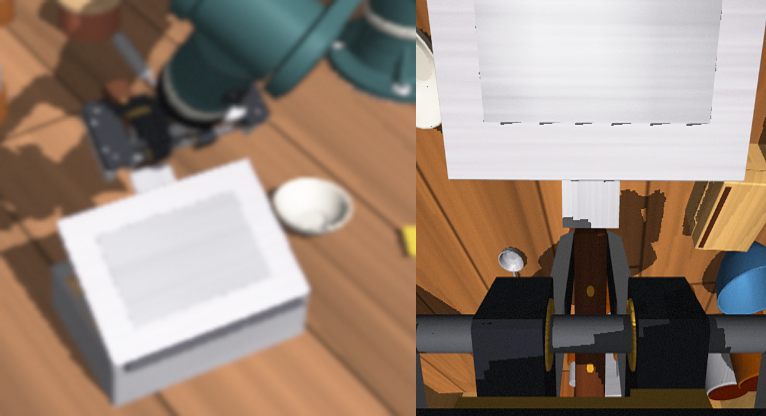

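Call:
{"method": "servo_tool", "body": {
  "commands": [0.0003, 0, -0.0133, 0, -4, 0, 0, 0.0009, 0, -0.0266, 0, -8, 0, 0, 0.003, 0, -0.0398, 0, -12, 0, 0, 0.0056, 0, -0.0529, 0, -16, 0, 0, 0.0095, 0, -0.0657, 0, -20, 0, 0, 0.0138, 0, -0.0782, 0, -24, 0, 0, 0.0195, 0, -0.0903, 0, -28, 0, 0, 0.0255, 0, -0.1021, 0, -32, 0, 0, 0.0255, 0, -0.1021, 0, -32, 0, 0]
}}

```text
time: 11.88
tool_pos: [0.5389, 0.2283, 0.2315]
ee_rot: [-3.136, 1.151, 1.48]
wrist_force: [0.0, -1.0, -1.8]
width: 0.0258
finger_force: 30.0
```

```bash
python3 - <<'E'
from h import *
s=snapshot("scene");w,T=wr();o=robot.get_obs();print(o["tool_pos"],o["ee_rot"],o["joint_positions"],o["wrist_force"],o["wrist_torque"])
c=cv2.resize(s["img"][130:330,210:410],None,fx=2,fy=2,interpolation=2)
c=np.hstack([c,cv2.resize(w["img"],(350,400))])
cv2.imwrite("pics/s5.png",c)
E
```

```text
[0.53895639 0.22758135 0.23308135] [-3.14150681  1.1496874   1.47450294] [ 0.68335116  0.68995756  0.93373974 -0.97274753  2.23846455  0.44106508] [ 0.47929414  0.26945913 -1.45946041] [ 0.58945168 -0.0367359  -0.04447019]
```

View pics/s5.png

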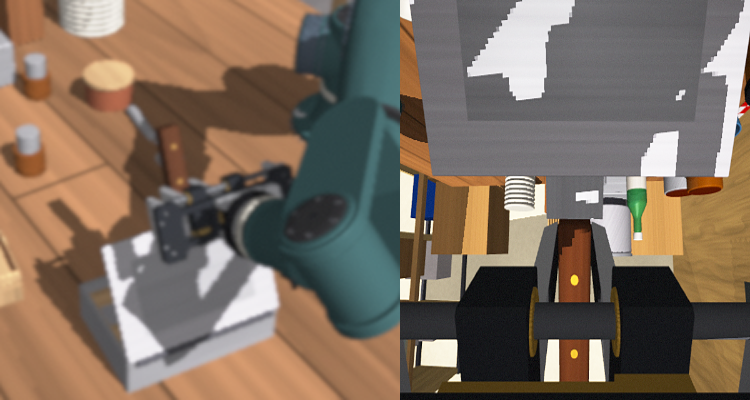

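Call:
{"method": "servo_tool", "body": {
  "commands": [-0.005, 0, 0.006, 0, 0, 0, 0, -0.025, 0, 0.012, 0, 0, 0, 0, -0.05, 0, 0.015, 0, 0, 0, 0, -0.08, 0, 0.02, 0, 0, 0, 0, -0.11, 0, 0.025, 0, 0, 0, 0, -0.13, 0, 0.03, 0, 0, 0, 0, -0.13, 0, 0.03, 0, 0, 0, 0]
}}

```text
time: 12.85
tool_pos: [0.5295, 0.1466, 0.3403]
ee_rot: [3.132, 1.145, 1.464]
wrist_force: [-0.3, 0.3, -1.0]
width: 0.0256
finger_force: 30.0
```

```bash
python3 - <<'E'
from h import *
T=tool();print(T.round(3).tolist())
go([.50,.02,.33],down(1.0))
E
```

```text
[[0.044, 0.995, -0.088, 0.529], [0.411, -0.098, -0.906, 0.147], [-0.911, 0.004, -0.413, 0.34], [0.0, 0.0, 0.0, 1.0]]
shift [-0.0439, -0.0169, 0.1216] turn [15.67, 64.27, 23.9]
```

Call:
{"method": "servo_tool", "body": {
  "commands": [-0.022, -0.008, 0.06, 0, 0, 0, 0, -0.044, -0.017, 0.12, 4, 16, 6, 0, -0.044, -0.017, 0.1216, 15.7, 64.3, 23.9, 0, -0.044, -0.017, 0.1216, 15.7, 64.3, 23.9, 0, -0.044, -0.017, 0.1216, 15.7, 64.3, 23.9, 0, -0.044, -0.017, 0.1216, 15.7, 64.3, 23.9, 0, -0.044, -0.017, 0.1216, 15.7, 64.3, 23.9, 0, -0.044, -0.017, 0.1216, 15.7, 64.3, 23.9, 0, -0.044, -0.017, 0.1216, 15.7, 64.3, 23.9, 0]
}}

```text
time: 13.98
tool_pos: [0.4998, 0.0195, 0.3274]
ee_rot: [-3.138, 0.006, 0.999]
wrist_force: [-0.4, -0.7, -1.2]
width: 0.0256
finger_force: 30.0
```

```bash
python3 - <<'E'
from h import *
go([.50,0.02,.15],down(-.11))
s,T=wr();h=np.array(s["hand_eye"])
g=cv2.cvtColor(s["img"],6).astype(int)
for v in(5,40,80,120,160,200,225):print(v,[u for u in range(200,360) if abs(g[v,u+1]-g[v,u-1])>40])
cv2.imwrite("pics/w3.png",s["img"])
# top for rack & lid
t=snapshot("top");c=t["img"][85:245,135:295];cv2.imwrite("pics/t3.png",np.hstack([cv2.resize(c,(400,400),interpolation=2),cv2.resize(s["img"],(400,400))]))
E
```

```text
shift [0.0016, 0.0005, 0.1774] turn [0.03, 0.41, 63.52]
5 [227, 228, 332, 333, 334, 338, 339]
40 [209, 228, 229, 330, 331, 332, 359]
80 [229, 230, 231, 329, 330, 331]
120 [230, 231, 232]
160 [223, 232]
200 [233, 234]
225 [233, 234]
```

View pics/t3.png

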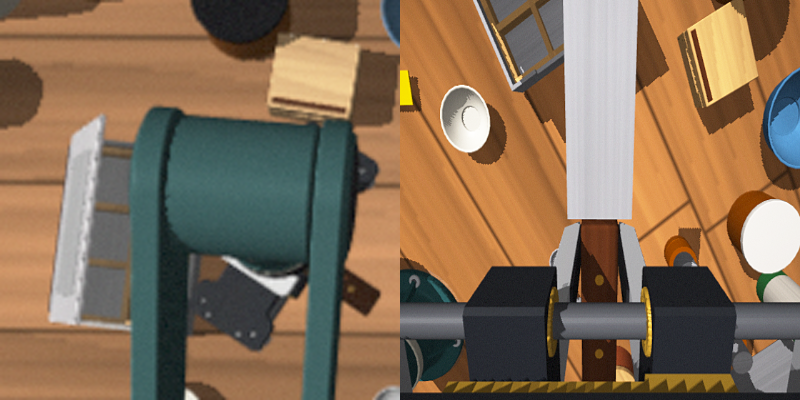

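Call:
{"method": "servo_tool", "body": {
  "commands": [0.03, -0.0005, 0.06, 0, 0.4, 63.5, 0, 0.03, -0.0005, 0.12, 0, 0.4, 63.5, 0, 0.03, -0.0005, 0.13, 0, 0.4, 63.5, 0, 0.03, -0.0005, 0.13, 0, 0.4, 63.5, 0, 0.03, -0.0005, 0.13, 0, 0.4, 63.5, 0, 0.03, -0.0005, 0.13, 0, 0.4, 63.5, 0, 0.03, -0.0005, 0.13, 0, 0.4, 63.5, 0, 0.03, -0.0005, 0.13, 0, 0.4, 63.5, 0]
}}

```text
time: 15.08
tool_pos: [0.5155, 0.0472, 0.1973]
ee_rot: [-3.141, -0.0, -0.103]
wrist_force: [0.8, 0.3, -0.8]
width: 0.0259
finger_force: 30.0
```

```bash
python3 - <<'E'
from h import *
s,T=wr();print(T[:3,3],tool()[:3,3],robot.get_obs()["ee_rot"]);im=s["img"];cv2.imwrite("pics/w4.png",im)
t=snapshot("top")
for n,x,TT in(("wrist",s,T),("top",t,None)):
  for d in spotter.trace("rack",x)[:2]:
    print(n,d["conf"],d["box"])
E
```

```text
[0.58650832 0.04021546 0.36485166] [0.51553209 0.04694591 0.19746924] [-3.14117615e+00 -6.28389205e-04 -1.03627689e-01]
wrist 0.55 [0.0, 45.8, 174.4, 255.8]
top 0.94 [240.8, 97.5, 39.9, 39.2]
top 0.48 [154.7, 129.4, 25.3, 87.0]
```

View pics/w4.png

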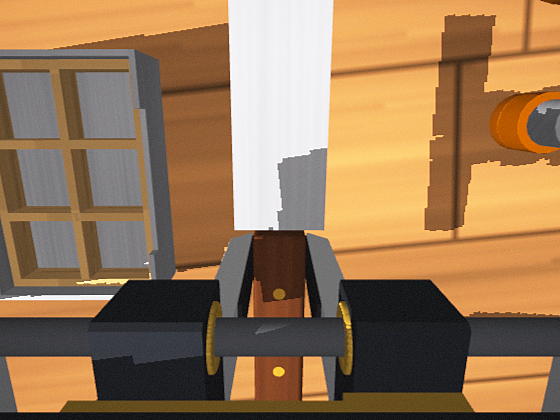

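```bash
python3 - <<'E'
from h import *
a=np.array([np.cos(-.113),np.sin(-.113)]);m=np.array([.695,.0275])
for d in(.15,):
    p=m-a*d;go([p[0],p[1],.0335],down(-.113))
E
```

```text
shift [0.0302, -0.001, 0.1643] turn [-0.04, -0.08, 0.42]
```

Call:
{"method": "servo_tool", "body": {
  "commands": [0.03, -0.001, 0.05, 0, 0, 0.5, 0, 0.03, -0.001, 0.1, 0, 0, 0.5, 0, 0.03, -0.001, 0.15, 0, 0, 0.5, 0, 0.03, -0.001, 0.164, 0, 0, 0.5, 0, 0.03, -0.001, 0.164, 0, 0, 0.5, 0, 0.03, -0.001, 0.164, 0, 0, 0.5, 0]
}}

```text
time: 16.02
tool_pos: [0.5479, 0.0442, 0.0368]
ee_rot: [-3.14, -0.007, -0.116]
wrist_force: [1.4, -0.4, -1.1]
width: 0.0257
finger_force: 30.0
```

```bash
python3 - <<'E'
from h import *
s,T=wr();t=snapshot("top");o=robot.get_obs();print(o["tool_pos"],o["ee_rot"])
cv2.imwrite("pics/w5.png",np.hstack([cv2.resize(t["img"][90:190,220:300],(400,500),interpolation=2),cv2.resize(s["img"],(400,500))]))
E
```

```text
[0.54777842 0.04425381 0.03672523] [-3.14022014 -0.00666093 -0.11546125]
```

View pics/w5.png

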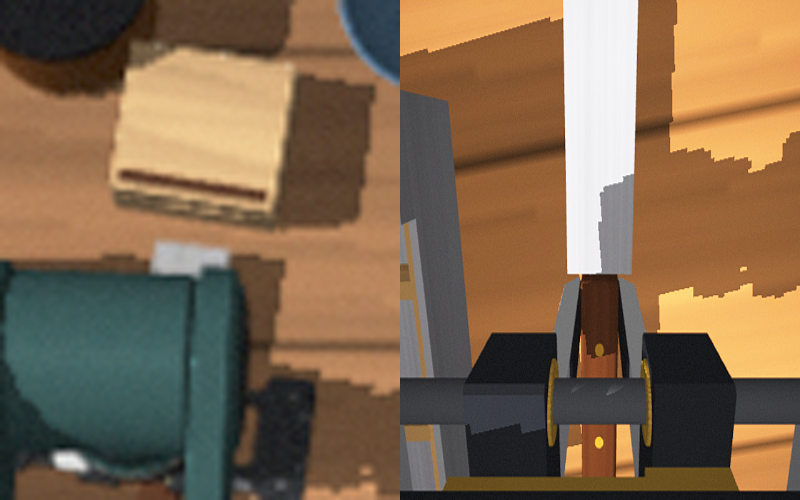

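Call:
{"method": "servo_tool", "body": {
  "commands": [0, 0, 0, 0, 0, 0, 0, 0, 0, 0, 0, 0, 0, 0]
}}

```text
time: 16.38
tool_pos: [0.5462, 0.0443, 0.0347]
ee_rot: [-3.141, -0.003, -0.116]
wrist_force: [-0.8, -1.0, -1.5]
width: 0.0258
finger_force: 30.0
```

Call:
{"method": "servo_tool", "body": {
  "commands": [0, -0.002, 0.0012, 0, 0, 0, 0, 0.01, -0.002, 0.0012, 0, 0, 0, 0, 0.02, -0.002, 0.0012, 0, 0, 0, 0, 0.03, -0.002, 0.0012, 0, 0, 0, 0, 0.04, -0.002, 0.0012, 0, 0, 0, 0, 0.05, -0.002, 0.0012, 0, 0, 0, 0, 0.05, -0.002, 0.0012, 0, 0, 0, 0]
}}

```text
time: 17.25
tool_pos: [0.5965, 0.0403, 0.0327]
ee_rot: [-3.141, -0.002, -0.116]
wrist_force: [-0.4, -0.9, -2.0]
width: 0.0255
finger_force: 30.0
```

Call:
{"method": "servo_tool", "body": {
  "commands": [0.01, 0, 0, 0, 0, 0, 0, 0.02, 0, 0, 0, 0, 0, 0, 0.03, 0, 0, 0, 0, 0, 0, 0.036, 0, 0, 0, 0, 0, 0, 0.04, 0, 0, 0, 0, 0, 0, 0.04, 0, 0, 0, 0, 0, 0]
}}

```text
time: 18.0
tool_pos: [0.6356, 0.0359, 0.0328]
ee_rot: [-3.141, -0.001, -0.116]
wrist_force: [0.4, 0.1, -1.4]
width: 0.0257
finger_force: 30.0
```

Call:
{"method": "servo_tool", "body": {
  "commands": [0.003, 0, 0, 0, 0, 0, 0, 0.005, 0, 0, 0, 0, 0, 0, 0.006, 0, 0, 0, 0, 0, 0, 0.006, 0, 0, 0, 0, 0, 0]
}}

```text
time: 18.5
tool_pos: [0.6414, 0.0352, 0.0329]
ee_rot: [-3.141, -0.001, -0.116]
wrist_force: [-0.6, 0.7, -1.5]
width: 0.0258
finger_force: 30.0
```

Call:
{"method": "servo_tool", "body": {
  "commands": [0.002, 0, 0, 0, 0, 0, 0, 0.003, 0, 0, 0, 0, 0, 0, 0.003, 0, 0, 0, 0, 0, 0]
}}

```text
time: 18.88
tool_pos: [0.6445, 0.0348, 0.0329]
ee_rot: [-3.141, -0.002, -0.116]
wrist_force: [-0.4, 0.6, -1.2]
width: 0.0256
finger_force: 30.0
```

Call:
{"method": "servo_tool", "body": {
  "commands": [0.0015, 0, 0, 0, 0, 0, 0, 0.003, 0, 0, 0, 0, 0, 0, 0.003, 0, 0, 0, 0, 0, 0]
}}

```text
time: 19.25
tool_pos: [0.6458, 0.0349, 0.0325]
ee_rot: [-3.141, 0.003, -0.116]
wrist_force: [-5.4, 0.5, 1.2]
width: 0.0254
finger_force: 30.0
```

Call:
{"method": "servo_tool", "body": {
  "commands": [-0.0015, 0, 0, 0, 0, 0, 0, -0.0015, 0, 0, 0, 0, 0, 0.05, -0.0015, 0, 0, 0, 0, 0, 0.05, -0.0015, 0, 0, 0, 0, 0, 0.05, -0.0015, 0, -0.06, 0, 0, 0, 0.05, -0.0015, 0, -0.12, 0, 0, 0, 0.05, -0.04, 0, -0.16, 0, 0, 0, 0.05, -0.06, 0, -0.16, 0, 0, 0, 0.05]
}}

```text
time: 20.25
tool_pos: [0.5891, 0.0414, 0.199]
ee_rot: [-3.14, -0.012, -0.116]
wrist_force: [-0.9, 0.1, 0.1]
width: 0.0498
finger_force: 0.0
```

```bash
python3 - <<'E'
from h import *
s,T=wr();t=snapshot("top");cc=snapshot("scene");o=robot.get_obs();print(o["tool_pos"],o["ee_rot"])
cv2.imwrite("pics/w6f.png",s["img"]);cv2.imwrite("pics/c6.png",cc["img"]);cv2.imwrite("pics/t6.png",t["img"])
cv2.imwrite("pics/w6.png",np.hstack([cv2.resize(cc["img"][190:340,160:360],(400,300),interpolation=2),cv2.resize(s["img"],(400,300))]))
for d in spotter.trace("lid",t)[:2]:print(d["conf"],d["box"])
for d in spotter.trace("jar0",t)[:5]:
    b=d["box"];print(d["conf"],b,np.argwhere(d["region"]).mean(0)[::-1])
E
```

```text
[0.58744249 0.04141229 0.19355836] [-3.14052839 -0.00330404 -0.11538549]
0.58 [155.9, 130.2, 22.3, 88.3]
0.86 [388.3, 211.1, 22.4, 21.4] [400.97953216 219.2251462 ]
0.8 [381.0, 161.3, 21.2, 21.1] [392.41975309 172.14506173]
0.61 [322.5, 173.8, 19.5, 15.6] [331.37809187 178.50530035]
```

View pics/w6.png

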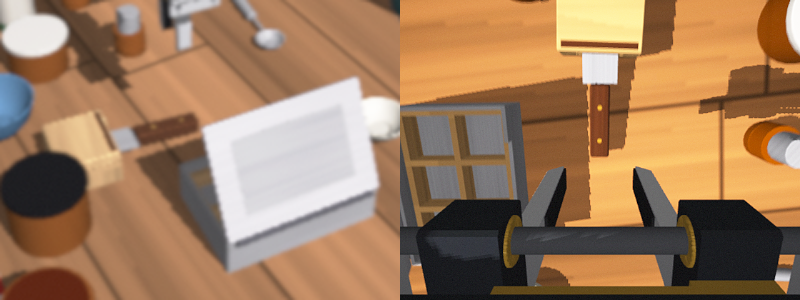

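```bash
python3 - <<'E'
from h import *
go([.531,.107,.162],down(1.4727))
E
```

```text
shift [-0.064, -0.0588, 0.0299] turn [-0.0, -0.06, -91.01]
```

Call:
{"method": "servo_tool", "body": {
  "commands": [-0.064, -0.0588, 0.03, 0, 0, -91, 0, -0.064, -0.0588, 0.03, 0, 0, -91, 0, -0.064, -0.0588, 0.03, 0, 0, -91, 0, -0.064, -0.0588, 0.03, 0, 0, -91, 0, -0.064, -0.0588, 0.03, 0, 0, -91, 0, -0.064, -0.0588, 0.03, 0, 0, -91, 0, -0.064, -0.0588, 0.03, 0, 0, -91, 0, -0.064, -0.0588, 0.03, 0, 0, -91, 0, -0.064, -0.0588, 0.03, 0, 0, -91, 0, -0.064, -0.0588, 0.03, 0, 0, -91, 0]
}}

```text
time: 21.75
tool_pos: [0.5311, 0.107, 0.1615]
ee_rot: [-3.141, -0.0, 1.471]
wrist_force: [-1.1, 0.2, 1.0]
width: 0.0004
finger_force: 0.0
```

Call:
{"method": "servo_tool", "body": {
  "commands": [0.04, 0, 0, 0, 0, 0, 0, 0.08, 0, 0, 0, 0, 0, 0, 0.105, 0, 0, 0, 0, 0, 0, 0.125, 0, 0, 0, 0, 0, 0, 0.14, 0, 0, 0, 0, 0, 0, 0.155, 0, 0, 0, 0, 0, 0, 0.17, 0, 0, 0, 0, 0, 0, 0.18, 0, 0, 0, 0, 0, 0, 0.18, 0, 0, 0, 0, 0, 0]
}}

```text
time: 22.88
tool_pos: [0.5481, 0.2875, 0.1623]
ee_rot: [3.141, -0.002, 1.474]
wrist_force: [-0.5, 0.5, -0.7]
width: 0.0005
finger_force: 0.0
```

Call:
{"method": "servo_tool", "body": {
  "commands": [0.01, 0, 0, 0, 0, 0, 0, 0.02, 0, 0, 0, 0, 0, 0, 0.03, 0, 0, 0, 0, 0, 0, 0.035, 0, 0, 0, 0, 0, 0, 0.035, 0, 0, 0, 0, 0, 0]
}}

```text
time: 23.5
tool_pos: [0.5516, 0.3217, 0.1623]
ee_rot: [3.141, -0.001, 1.473]
wrist_force: [-0.0, -1.0, -0.4]
width: 0.0005
finger_force: 0.4
```

Call:
{"method": "servo_tool", "body": {
  "commands": [0.01, 0, 0, 0, 0, 0, 0, 0.01, 0, 0, 0, 0, 0, 0, -0.05, 0, 0, 0, 0, 0, 0, -0.1, 0, -0.02, 0, 0, 0, 0.03, -0.16, 0, -0.06, 0, 0, 0, 0.05, -0.22, 0, -0.1, 0, 0, 0, 0.06, -0.25, 0, -0.1, 0, 0, 0, 0.06]
}}

```text
time: 24.38
tool_pos: [0.5284, 0.0714, 0.267]
ee_rot: [3.132, -0.004, 1.473]
wrist_force: [1.5, -0.2, 1.0]
width: 0.037
finger_force: 0.0
```

```bash
cat > lid.py <<'E'
from h import *
def poly(s,th,c=(.543,.2365),yaw=1.4727):
    a=np.array([np.cos(yaw),np.sin(yaw)]);b=np.array([-a[1],a[0]]);P=[]
    for r in(0,.154):
        for t in(0,.006):
            for y in(-.111,.111):
                x=.077-r*np.cos(th)+t*np.sin(th)*1;z=.06+r*np.sin(th)+t*np.cos(th)
                q=np.array(c)+a*x+b*y;P.append(proj(s,(q[0],q[1],z)))
    m=np.zeros((420,560),np.uint8);cv2.fillConvexPoly(m,cv2.convexHull(np.array(P,np.float32)).astype(np.int32),1);return m>0
for n in("scene","top"):
    s=snapshot(n)
    for d in spotter.trace("lid",s)[:2]:
        r=d["region"];L=[((r&poly(s,t)).sum()/(r|poly(s,t)).sum(),t) for t in np.arange(0,1.95,.05)]
        L.sort();print(n,d["conf"],d["box"],[(round(i,2),round(t,2)) for i,t in L[-4:]])
E
python3 lid.py
```

```text
scene 0.96 [274.2, 251.8, 92.8, 62.3] [(np.float64(0.69), np.float64(1.75)), (np.float64(0.76), np.float64(1.8)), (np.float64(0.86), np.float64(1.9)), (np.float64(0.87), np.float64(1.85))]
top 0.58 [123.4, 125.1, 42.9, 90.2] [(np.float64(0.82), np.float64(1.75)), (np.float64(0.9), np.float64(1.8)), (np.float64(0.9), np.float64(1.9)), (np.float64(0.95), np.float64(1.85))]
```

```bash
python3 - <<'E'
from h import *
go([.536,.167,.25],down(1.4727))
E
```

```text
shift [0.0949, -0.0011, 0.014] turn [0.23, -0.17, -0.06]
```

Call:
{"method": "servo_tool", "body": {
  "commands": [0.095, -0.001, 0.014, 0.2, 0, 0, 0.06, 0.095, -0.001, 0.014, 0.2, 0, 0, 0.06, 0.095, -0.001, 0.014, 0.2, 0, 0, 0.06, 0.095, -0.001, 0.014, 0.2, 0, 0, 0.06]
}}

```text
time: 25.08
tool_pos: [0.5353, 0.1676, 0.2484]
ee_rot: [-3.139, -0.001, 1.474]
wrist_force: [-0.3, 0.7, -0.9]
width: 0.0603
finger_force: 0.0
```

```bash
cat > cad.py <<'E'
from h import *
from scipy.optimize import minimize
def samples():
    bar=[];cell=[];rim=[]
    for y in np.arange(-.105,.1051,.003):
        for x in(-.068,0,.068):bar.append((x,y))
    for x in np.arange(-.070,.0701,.003):
        for y in(-.102,-.034,.034,.102):bar.append((x,y))
    return np.array(bar)
def mask(s):
    h=cv2.cvtColor(s["img"],cv2.COLOR_BGR2HSV);return cv2.GaussianBlur((h[...,1]>70).astype(np.float32),(0,0),1.2)
def fit(s,T=None,c0=(.543,.2365,1.4727)):
    m=mask(s);bar=samples();E=np.array(s["extrinsics"]) if T is None else T
    K=np.array(s["camera_matrix"])
    g=np.stack(np.meshgrid(np.arange(-.068,.069,.068)[:2]+.034,[-.068,0,.068]),-1).reshape(-1,2)
    e=np.array([[dx,dy] for dx in np.linspace(-.026,.026,14) for dy in np.linspace(-.026,.026,14)])
    cells=(g[:,None]+e[None]).reshape(-1,2)
    def val(pts,z,p):
        a=np.array([np.cos(p[2]),np.sin(p[2])]);b=np.array([-a[1],a[0]])
        w=p[:2]+pts[:,:1]*a+pts[:,1:]*b
        q=(np.c_[w,np.full(len(w),z)]-E[:3,3])@E[:3,:3]@K.T;q=q[:,:2]/q[:,2:]
        return cv2.remap(m,q[:,0].astype(np.float32)[None],q[:,1].astype(np.float32)[None],1)[0].mean()
    f=lambda p:-val(bar,.042,p)+val(cells,.017,p)
    best=min((minimize(f,np.array(c0)+[dx,dy,0],method="Nelder-Mead",options=dict(initial_simplex=np.array(c0)+[dx,dy,0]+np.array([[0,0,0],[.004,0,0],[0,.004,0],[0,0,.03]]))) for dx in(-.005,0,.005) for dy in(-.005,0,.005)),key=lambda r:r.fun)
    return best.x,best.fun
if __name__=="__main__":
    s,T=wr();print(robot.get_obs()["tool_pos"],proj(s,(.543,.2365,.04),T),s["camera_matrix"][0][0]);print(fit(s,T))
    t=snapshot("top");print(fit(t))
E
python3 cad.py
```

```text
[0.53541624 0.16698995 0.248725  ] [280.57665733 114.8109393 ] 355.83464252695643
(array([0.54470064, 0.23883811, 1.47012523]), np.float64(-0.9886547327041626))
(array([0.54126349, 0.23814009, 1.47221348]), np.float64(-0.18635293841362))
```

```bash
python3 - <<'E'
from h import *
go([.476,-.194,.20],down(0))
E
```

```text
shift [-0.3647, -0.0237, 0.0487] turn [-0.12, 0.03, 84.36]
```

Call:
{"method": "servo_tool", "body": {
  "commands": [-0.365, -0.024, 0.049, 0, 0, 84.4, 0.07, -0.365, -0.024, 0.049, 0, 0, 84.4, 0.07, -0.365, -0.024, 0.049, 0, 0, 84.4, 0.07, -0.365, -0.024, 0.049, 0, 0, 84.4, 0.07, -0.365, -0.024, 0.049, 0, 0, 84.4, 0.07, -0.365, -0.024, 0.049, 0, 0, 84.4, 0.07, -0.365, -0.024, 0.049, 0, 0, 84.4, 0.07, -0.365, -0.024, 0.049, 0, 0, 84.4, 0.07, -0.365, -0.024, 0.049, 0, 0, 84.4, 0.07]
}}

```text
time: 26.3
tool_pos: [0.4753, -0.1949, 0.1999]
ee_rot: [-3.141, 0.001, -0.001]
wrist_force: [-0.3, 0.8, 1.5]
width: 0.0698
finger_force: 0.0
```

```bash
cat > jar.py <<'E'
from h import *
import sys
from scipy.optimize import minimize
def sil(s,T,p):
    m=np.zeros((420,560),np.uint8)
    t=np.linspace(0,2*np.pi,40)
    for r,z0,z1 in((.027,0,.045),(.02,.045,.08)):
        P=[proj(s,(p[0]+r*np.cos(k),p[1]+r*np.sin(k),z),T) for z in(z0,z1) for k in t]
        cv2.fillConvexPoly(m,np.round(cv2.convexHull(np.array(P,np.float32))*16).astype(np.int32),1,shift=4)
    return m>0
def locate(s,T=None,near=None,n="jar0"):
    out=[]
    for d in spotter.trace(n,s)[:6]:
        r=d["region"]
        if d["conf"]<.3: continue
        uv=np.argwhere(r).mean(0)[::-1];p0=onz(s,uv,.045,T)[:2]
        f=lambda p:-((r&sil(s,T,p)).sum()/max(1,(r|sil(s,T,p)).sum()))
        b=minimize(f,p0,method="Nelder-Mead",options=dict(initial_simplex=p0+np.array([[0,0],[.006,0],[0,.006]]),xatol=2e-4))
        out.append((round(d["conf"],2),d["box"],b.x.round(4).tolist(),round(-b.fun,2)))
    return out
if __name__=="__main__":
    s,T=wr();print(robot.get_obs()["tool_pos"],robot.get_obs()["ee_rot"][2])
    for o in locate(s,T):print("w",o)
    t=snapshot("top")
    for o in locate(t):print("t",o)
E
python3 jar.py
```

```text
[ 0.47544425 -0.19461525  0.19989681] 0.0009806405167449572
w (0.75, [446.6, 195.5, 94.1, 72.3], [0.4339, -0.4004], np.float64(0.94))
w (0.71, [250.9, 72.1, 57.9, 65.8], [0.5531, -0.1933], np.float64(0.94))
w (0.59, [436.2, 43.3, 106.2, 67.5], [0.5746, -0.3732], np.float64(0.95))
t (0.81, [393.4, 211.4, 18.3, 19.9], [0.4281, -0.3992], np.float64(0.66))
t (0.7, [383.2, 162.6, 18.0, 17.3], [0.5723, -0.3767], np.float64(0.59))
t (0.56, [323.6, 170.3, 11.1, 10.7], [0.5547, -0.1821], np.float64(0.37))
```

```bash
python3 - <<'E'
from h import *
go([.5531,-.1933,.059],down(0))
E
```

```text
shift [0.0776, -0.0005, 0.1406] turn [-0.05, 0.09, 0.06]
```

Call:
{"method": "servo_tool", "body": {
  "commands": [0.04, -0.0005, 0.02, 0, 0, 0, 0.07, 0.0776, -0.0005, 0.04, 0, 0, 0, 0.07, 0.0776, -0.0005, 0.08, 0, 0, 0, 0.07, 0.0776, -0.0005, 0.12, 0, 0, 0, 0.07, 0.0776, -0.0005, 0.1405, 0, 0, 0, 0.07, 0.0776, -0.0005, 0.1405, 0, 0, 0, 0.07, 0.0776, -0.0005, 0.1405, 0, 0, 0, 0, 0.0776, -0.0005, 0.1405, 0, 0, 0, 0, 0.0776, -0.0005, 0.1405, 0, 0, 0, 0, 0.0776, -0.0005, 0.1405, 0, 0, 0, 0]
}}

```text
time: 27.75
tool_pos: [0.5537, -0.1938, 0.06]
ee_rot: [3.142, 0.0, -0.0]
wrist_force: [0.2, -0.0, 2.3]
width: 0.0396
finger_force: 30.0
```

```bash
python3 - <<'E'
from h import *
print(robot.get_obs()["wrist_force"])
go([.475,.23,.26],down(-.101))
E
```

```text
[ 0.23749399 -0.02018294  2.27309339]
shift [-0.0789, -0.4237, -0.2] turn [0.0, 0.0, 5.76]
```

Call:
{"method": "servo_tool", "body": {
  "commands": [0, 0, -0.05, 0, 0, 0, 0, 0, 0, -0.11, 0, 0, 0, 0, -0.01, -0.05, -0.16, 0, 0, 2, 0, -0.03, -0.1, -0.2, 0, 0, 4, 0, -0.05, -0.16, -0.2, 0, 0, 5.8, 0, -0.079, -0.424, -0.2, 0, 0, 5.8, 0, -0.079, -0.424, -0.2, 0, 0, 5.8, 0, -0.079, -0.424, -0.2, 0, 0, 5.8, 0, -0.079, -0.424, -0.2, 0, 0, 5.8, 0, -0.079, -0.424, -0.2, 0, 0, 5.8, 0]
}}

```text
time: 29.0
tool_pos: [0.4733, 0.2335, 0.2589]
ee_rot: [-3.14, 0.003, -0.098]
wrist_force: [0.1, -0.8, -2.0]
width: 0.0397
finger_force: 30.0
```

Call:
{"method": "servo_tool", "body": {
  "commands": [0, 0, 0, 0, 0, 0, 0, 0, 0, 0, 0, 0, 0, 0]
}}

```text
time: 29.25
tool_pos: [0.4746, 0.2298, 0.2591]
ee_rot: [3.142, 0.003, -0.102]
wrist_force: [0.6, 0.2, -2.2]
width: 0.04
finger_force: 30.0
```

```bash
cat > place.py <<'E'
from cad import *
s,T=wr();o=robot.get_obs();print(o["tool_pos"],o["ee_rot"]);p,f=fit(s,T,(.5447,.2388,1.47));print(p,f)
a=np.array([np.cos(p[2]),np.sin(p[2])]);b=np.array([-a[1],a[0]])
for k,y in enumerate((-.068,0,.068)):
    c=p[:2]-.034*a+y*b;print("cell",k,c.round(4));go([c[0],c[1],.12],down(p[2]-np.pi/2))
E
python3 place.py
```

```text
[0.47477559 0.22943584 0.25928632] [-3.14142067e+00  2.25827282e-03 -1.02958900e-01]
[0.54454675 0.23876768 1.46770691] -0.9333068132400513
cell 0 [0.6087 0.198 ]
shift [0.1368, 0.0176, 0.139] turn [-0.01, 0.13, 0.01]
cell 1 [0.541  0.2049]
shift [0.0688, 0.0176, 0.1391] turn [-0.01, 0.13, 0.01]
cell 2 [0.4734 0.2119]
shift [0.0008, 0.0176, 0.1393] turn [-0.01, 0.13, 0.01]
```

Call:
{"method": "servo_tool", "body": {
  "commands": [0.06, 0.0176, 0.03, 0, 0, 0, 0, 0.12, 0.0176, 0.06, 0, 0, 0, 0, 0.1374, 0.0176, 0.1, 0, 0, 0, 0, 0.1374, 0.0176, 0.135, 0, 0, 0, 0, 0.1374, 0.0176, 0.135, 0, 0, 0, 0, 0.1374, 0.0176, 0.145, 0, 0, 0, 0, 0.1374, 0.0176, 0.155, 0, 0, 0, 0, 0.1374, 0.0176, 0.164, 0, 0, 0, 0, 0.1374, 0.0176, 0.164, 0, 0, 0, 0]
}}

```text
time: 30.42
tool_pos: [0.6086, 0.1992, 0.0945]
ee_rot: [-3.141, 0.003, -0.101]
wrist_force: [0.0, -0.6, -2.1]
width: 0.0395
finger_force: 30.0
```

Call:
{"method": "servo_tool", "body": {
  "commands": [0, 0.001, 0.006, 0, 0, 0, 0, 0, 0.001, 0.012, 0, 0, 0, 0, 0, 0.001, 0.018, 0, 0, 0, 0, 0, 0.001, 0.018, 0, 0, 0, 0]
}}

```text
time: 30.92
tool_pos: [0.6088, 0.1982, 0.0766]
ee_rot: [-3.141, 0.003, -0.102]
wrist_force: [0.5, 0.5, -0.8]
width: 0.0399
finger_force: 30.0
```

Call:
{"method": "servo_tool", "body": {
  "commands": [0, 0, 0, 0, 0, 0, 0.06, 0, 0, 0, 0, 0, 0, 0.06, 0, 0, -0.05, 0, 0, 0, 0.06, 0, 0, -0.11, 0, 0, 0, 0.06, 0, 0.04, -0.15, 0, 0, 0, 0.06, -0.02, 0.2, -0.16, 0, 0, -5.8, 0.07, -0.0526, 0.5795, -0.16, 0, 0, -5.8, 0.07, -0.0526, 0.5795, -0.16, 0, 0, -5.8, 0.07, -0.0526, 0.5795, -0.16, 0, 0, -5.8, 0.07, -0.0526, 0.5795, -0.14, 0, 0, -5.8, 0.07]
}}

```text
time: 32.17
tool_pos: [0.5426, -0.1497, 0.231]
ee_rot: [-3.142, -0.001, -0.0]
wrist_force: [1.2, -0.2, -0.2]
width: 0.0704
finger_force: 0.0
```

```bash
python3 - <<'E'
from h import *
go([.4975,-.373,.20],down(0))
E
```

```text
shift [-0.0451, 0.2234, 0.031] turn [-0.0, -0.05, -0.02]
```

Call:
{"method": "servo_tool", "body": {
  "commands": [-0.045, 0.223, 0.031, 0, 0, 0, 0.07, -0.045, 0.223, 0.031, 0, 0, 0, 0.07, -0.045, 0.223, 0.031, 0, 0, 0, 0.07, -0.045, 0.223, 0.031, 0, 0, 0, 0.07, -0.045, 0.223, 0.031, 0, 0, 0, 0.07, -0.045, 0.223, 0.031, 0, 0, 0, 0.07, -0.045, 0.223, 0.031, 0, 0, 0, 0.07]
}}

```text
time: 33.05
tool_pos: [0.4984, -0.3694, 0.1994]
ee_rot: [-3.141, 0.001, 0.001]
wrist_force: [-0.6, 0.2, 0.9]
width: 0.0702
finger_force: 0.0
```

```bash
cat >> jar.py <<'E'
    ps=[o[2] for o in locate(s,T)]
    for p in ps: print(p);go([p[0],p[1],.059],down(0))
E
python3 jar.py
```

```text
[ 0.49846705 -0.36931295  0.19940566] 0.0016327439639798325
w (0.78, [286.3, 215.9, 55.8, 76.8], [0.4361, -0.4003], np.float64(0.92))
w (0.57, [255.9, 73.4, 61.1, 62.8], [0.5747, -0.3752], np.float64(0.95))
t (0.68, [381.6, 161.4, 20.8, 15.8], [0.5692, -0.3757], np.float64(0.53))
t (0.59, [397.6, 216.7, 13.9, 14.2], [0.4241, -0.4113], np.float64(0.3))
t (0.57, [191.4, 149.2, 21.8, 19.3], [0.6069, 0.2022], np.float64(0.88))
t (0.42, [121.5, 123.8, 100.3, 97.5], [0.548, 0.2984], np.float64(0.06))
[0.4361, -0.4003]
shift [-0.0618, 0.0305, 0.14] turn [-0.05, 0.08, 0.05]
[0.5747, -0.3752]
shift [0.0768, 0.0055, 0.1398] turn [-0.05, 0.08, 0.05]
```

Call:
{"method": "servo_tool", "body": {
  "commands": [0.04, 0.003, 0.02, 0, 0, 0, 0.07, 0.0772, 0.003, 0.04, 0, 0, 0, 0.07, 0.0772, 0.003, 0.08, 0, 0, 0, 0.07, 0.0772, 0.003, 0.12, 0, 0, 0, 0.07, 0.0772, 0.003, 0.14, 0, 0, 0, 0.07, 0.0772, 0.003, 0.14, 0, 0, 0, 0.07, 0.0772, 0.003, 0.14, 0, 0, 0, 0, 0.0772, 0.003, 0.14, 0, 0, 0, 0, 0.0772, 0.003, 0.14, 0, 0, 0, 0, 0.0772, 0.003, 0.14, 0, 0, 0, 0]
}}

```text
time: 34.55
tool_pos: [0.5752, -0.3744, 0.0599]
ee_rot: [3.14, -0.0, -0.001]
wrist_force: [-0.6, -0.5, 3.0]
width: 0.04
finger_force: 29.9
```

```bash
python3 - <<'E'
from h import *
go([.54,.205,.22],down(-.103))
E
```

```text
shift [-0.0356, -0.5792, -0.1608] turn [0.07, -0.01, 5.86]
```

Call:
{"method": "servo_tool", "body": {
  "commands": [0, 0, -0.05, 0, 0, 0, 0, 0, 0, -0.11, 0, 0, 0, 0, -0.01, -0.06, -0.161, 0, 0, 2, 0, -0.0356, -0.579, -0.161, 0, 0, 5.9, 0, -0.0356, -0.579, -0.161, 0, 0, 5.9, 0, -0.0356, -0.579, -0.161, 0, 0, 5.9, 0, -0.0356, -0.579, -0.161, 0, 0, 5.9, 0, -0.0356, -0.579, -0.161, 0, 0, 5.9, 0, -0.0356, -0.579, -0.161, 0, 0, 5.9, 0, -0.0356, -0.579, -0.161, 0, 0, 5.9, 0]
}}

```text
time: 35.8
tool_pos: [0.5437, 0.1125, 0.2179]
ee_rot: [-3.14, 0.003, -0.103]
wrist_force: [0.9, -0.3, -1.4]
width: 0.0399
finger_force: 29.9
```

```bash
python3 - <<'E'
from h import *
go([.5412,.205,.20],down(-.103))
E
```

```text
shift [-0.012, -0.0917, 0.018] turn [-0.06, 0.14, -0.03]
```

Call:
{"method": "servo_tool", "body": {
  "commands": [-0.012, -0.0917, 0.018, 0, 0, 0, 0, -0.012, -0.0917, 0.018, 0, 0, 0, 0, -0.012, -0.0917, 0.018, 0, 0, 0, 0, -0.012, -0.0917, 0.018, 0, 0, 0, 0, -0.012, -0.0917, 0.018, 0, 0, 0, 0]
}}

```text
time: 36.42
tool_pos: [0.5424, 0.2015, 0.2006]
ee_rot: [-3.141, 0.001, -0.105]
wrist_force: [0.2, 0.1, -2.1]
width: 0.04
finger_force: 29.9
```

```bash
python3 - <<'E'
from h import *
go([.5412,.2049,.095],down(-.103))
E
```

```text
shift [-0.0014, -0.0031, 0.1056] turn [-0.04, 0.08, -0.14]
```

Call:
{"method": "servo_tool", "body": {
  "commands": [-0.0014, -0.0031, 0.03, 0, 0, 0, 0, -0.0014, -0.0031, 0.065, 0, 0, 0, 0, -0.0014, -0.0031, 0.065, 0, 0, 0, 0, -0.0014, -0.0031, 0.075, 0, 0, 0, 0, -0.0014, -0.0031, 0.085, 0, 0, 0, 0, -0.0014, -0.0031, 0.095, 0, 0, 0, 0, -0.0014, -0.0031, 0.105, 0, 0, 0, 0, -0.0014, -0.0031, 0.105, 0, 0, 0, 0]
}}

```text
time: 37.42
tool_pos: [0.5399, 0.2061, 0.0938]
ee_rot: [3.142, 0.004, -0.103]
wrist_force: [-0.4, -0.7, -1.0]
width: 0.0396
finger_force: 29.9
```

Call:
{"method": "servo_tool", "body": {
  "commands": [0.001, 0.001, 0.006, 0, 0, 0, 0, 0.001, 0.001, 0.012, 0, 0, 0, 0, 0.001, 0.001, 0.0172, 0, 0, 0, 0, 0.001, 0.001, 0.0172, 0, 0, 0, 0]
}}

```text
time: 37.92
tool_pos: [0.5411, 0.205, 0.0772]
ee_rot: [-3.141, 0.003, -0.103]
wrist_force: [0.1, 0.9, -0.7]
width: 0.0398
finger_force: 29.9
```

Call:
{"method": "servo_tool", "body": {
  "commands": [0, 0, 0, 0, 0, 0, 0.06, 0, 0, 0, 0, 0, 0, 0.06, 0, 0, -0.05, 0, 0, 0, 0.06, 0, 0, -0.11, 0, 0, 0, 0.06, -0.01, 0.04, -0.14, 0, 0, 0, 0.06, -0.1198, 0.6206, -0.123, 0, 0, -5.9, 0.07, -0.1198, 0.6206, -0.123, 0, 0, -5.9, 0.07, -0.1198, 0.6206, -0.123, 0, 0, -5.9, 0.07, -0.1198, 0.6206, -0.123, 0, 0, -5.9, 0.07, -0.1198, 0.6206, -0.123, 0, 0, -5.9, 0.07]
}}

```text
time: 39.17
tool_pos: [0.4377, -0.1348, 0.2096]
ee_rot: [-3.141, -0.0, -0.0]
wrist_force: [0.4, -0.7, 0.3]
width: 0.0698
finger_force: 0.0
```

```bash
python3 - <<'E'
from h import *
go([.358,-.4,.20],down(0))
E
```

```text
shift [-0.0797, 0.2652, 0.0096] turn [-0.01, -0.02, -0.01]
```

Call:
{"method": "servo_tool", "body": {
  "commands": [-0.0797, 0.265, 0.0096, 0, 0, 0, 0.07, -0.0797, 0.265, 0.0096, 0, 0, 0, 0.07, -0.0797, 0.265, 0.0096, 0, 0, 0, 0.07, -0.0797, 0.265, 0.0096, 0, 0, 0, 0.07, -0.0797, 0.265, 0.0096, 0, 0, 0, 0.07, -0.0797, 0.265, 0.0096, 0, 0, 0, 0.07, -0.0797, 0.265, 0.0096, 0, 0, 0, 0.07, -0.0797, 0.265, 0.0096, 0, 0, 0, 0.07]
}}

```text
time: 40.17
tool_pos: [0.3592, -0.3969, 0.1996]
ee_rot: [-3.141, 0.001, 0.001]
wrist_force: [0.3, 0.3, 0.1]
width: 0.0702
finger_force: 0.0
```

```bash
python3 jar.py
```

```text
[ 0.35917739 -0.39691704  0.1995644 ] 0.0014491353612777758
w (0.72, [254.7, 75.0, 63.3, 62.4], [0.4342, -0.4008], np.float64(0.93))
t (0.89, [192.8, 149.4, 19.7, 18.6], [0.6062, 0.2021], np.float64(0.9))
t (0.84, [389.6, 214.5, 18.6, 16.8], [0.4282, -0.4012], np.float64(0.89))
t (0.55, [189.4, 173.5, 18.8, 18.3], [0.5352, 0.2041], np.float64(0.76))
[0.4342, -0.4008]
shift [0.0755, 0.0035, 0.1402] turn [-0.05, 0.09, 0.04]
```

Call:
{"method": "servo_tool", "body": {
  "commands": [0.04, 0.002, 0.02, 0, 0, 0, 0.07, 0.076, 0.002, 0.04, 0, 0, 0, 0.07, 0.076, 0.002, 0.08, 0, 0, 0, 0.07, 0.076, 0.002, 0.12, 0, 0, 0, 0.07, 0.076, 0.002, 0.14, 0, 0, 0, 0.07, 0.076, 0.002, 0.14, 0, 0, 0, 0.07, 0.076, 0.002, 0.14, 0, 0, 0, 0, 0.076, 0.002, 0.14, 0, 0, 0, 0, 0.076, 0.002, 0.14, 0, 0, 0, 0, 0.076, 0.002, 0.14, 0, 0, 0, 0]
}}

```text
time: 41.68
tool_pos: [0.4347, -0.401, 0.0602]
ee_rot: [3.14, 0.0, -0.001]
wrist_force: [0.0, -2.2, 2.1]
width: 0.0395
finger_force: 30.0
```

```bash
python3 - <<'E'
from h import *
go([.4735,.2119,.20],down(-.103))
E
```

```text
shift [0.0384, -0.6127, -0.1409] turn [0.1, 0.01, 5.87]
```

Call:
{"method": "servo_tool", "body": {
  "commands": [0, 0, -0.05, 0, 0, 0, 0, 0, 0, -0.11, 0, 0, 0, 0, 0.01, -0.06, -0.141, 0, 0, 2, 0, 0.0384, -0.613, -0.141, 0, 0, 5.9, 0, 0.0384, -0.613, -0.141, 0, 0, 5.9, 0, 0.0384, -0.613, -0.141, 0, 0, 5.9, 0, 0.0384, -0.613, -0.141, 0, 0, 5.9, 0, 0.0384, -0.613, -0.141, 0, 0, 5.9, 0, 0.0384, -0.613, -0.141, 0, 0, 5.9, 0, 0.0384, -0.613, -0.141, 0, 0, 5.9, 0]
}}

```text
time: 42.92
tool_pos: [0.466, 0.0938, 0.1993]
ee_rot: [-3.141, 0.003, -0.104]
wrist_force: [1.5, 0.2, -2.1]
width: 0.0394
finger_force: 30.0
```

```bash
python3 - <<'E'
from h import *
go([.4735,.2119,.20],down(-.103))
E
```

```text
shift [-0.0047, -0.1183, -0.0005] turn [-0.05, 0.16, -0.03]
```

Call:
{"method": "servo_tool", "body": {
  "commands": [-0.0047, -0.1183, 0, 0, 0, 0, 0, -0.0047, -0.1183, 0, 0, 0, 0, 0, -0.0047, -0.1183, 0, 0, 0, 0, 0, -0.0047, -0.1183, 0, 0, 0, 0, 0, -0.0047, -0.1183, 0, 0, 0, 0, 0, -0.0047, -0.1183, 0, 0, 0, 0, 0]
}}

```text
time: 43.68
tool_pos: [0.4745, 0.2087, 0.2001]
ee_rot: [-3.141, 0.002, -0.106]
wrist_force: [-1.0, 0.2, -2.5]
width: 0.0395
finger_force: 30.0
```

```bash
python3 - <<'E'
from h import *
go([.4736,.2119,.095],down(-.103))
E
```

```text
shift [-0.001, -0.003, 0.1051] turn [-0.05, 0.11, -0.15]
```

Call:
{"method": "servo_tool", "body": {
  "commands": [0, -0.002, 0.03, 0, 0, 0, 0, 0, -0.002, 0.065, 0, 0, 0, 0, 0, -0.002, 0.065, 0, 0, 0, 0, 0, -0.002, 0.075, 0, 0, 0, 0, 0, -0.002, 0.085, 0, 0, 0, 0, 0, -0.002, 0.095, 0, 0, 0, 0, 0, -0.002, 0.105, 0, 0, 0, 0, 0, -0.002, 0.105, 0, 0, 0, 0]
}}

```text
time: 44.68
tool_pos: [0.4735, 0.2118, 0.0937]
ee_rot: [3.141, 0.004, -0.103]
wrist_force: [0.4, 0.7, -2.8]
width: 0.0394
finger_force: 30.0
```

Spot on; lower, release, retreat.

Call:
{"method": "servo_tool", "body": {
  "commands": [0, 0, 0.006, 0, 0, 0, 0, 0, 0, 0.012, 0, 0, 0, 0, 0, 0, 0.0172, 0, 0, 0, 0, 0, 0, 0.0172, 0, 0, 0, 0, 0, 0, 0.0172, 0, 0, 0, 0.06, 0, 0, 0.0172, 0, 0, 0, 0.06, 0, 0, -0.04, 0, 0, 0, 0.06, 0, 0, -0.1, 0, 0, 0, 0.06, -0.06, 0, -0.15, 0, 0, 0, 0.06, -0.08, 0, -0.16, 0, 0, 0, 0.06]
}}

```text
time: 45.92
tool_pos: [0.3949, 0.2206, 0.2593]
ee_rot: [-3.137, -0.004, -0.103]
wrist_force: [-0.5, 0.5, -0.4]
width: 0.0602
finger_force: 0.0
```

Call:
{"method": "servo_tool", "body": {
  "commands": [0, 0, 0, 0, 0, 0, 0.06, 0, 0, 0, 0, 0, 0, 0.06]
}}

```text
time: 46.18
tool_pos: [0.3954, 0.22, 0.2547]
ee_rot: [-3.141, 0.002, -0.103]
wrist_force: [-0.1, 0.2, -1.3]
width: 0.0599
finger_force: 0.0
```

```bash
cat > chk.py <<'E'
from jar import *
import jar
o=robot.get_obs();print(o["tool_pos"],o["width"])
_s=jar.sil
def sil2(s,T,p):
    m=np.zeros((420,560),np.uint8);t=np.linspace(0,2*np.pi,40)
    P=[proj(s,(p[0]+.02*np.cos(k),p[1]+.02*np.sin(k),.096),T) for k in t]
    cv2.fillConvexPoly(m,np.round(np.array(P)*16).astype(np.int32),1,shift=4);return m>0
s,T=wr();t=snapshot("top")
c=np.array([.54455,.23877]);a=np.array([np.cos(1.468),np.sin(1.468)]);b=np.array([-a[1],a[0]])
def sil16(s,T,p):
    m=np.zeros((420,560),np.uint8);t=np.linspace(0,2*np.pi,40)
    for r,z0,z1 in((.027,.016,.061),(.02,.061,.096)):
        P=[proj(s,(p[0]+r*np.cos(k),p[1]+r*np.sin(k),z),T) for z in(z0,z1) for k in t]
        cv2.fillConvexPoly(m,np.round(cv2.convexHull(np.array(P,np.float32))*16).astype(np.int32),1,shift=4)
    return m>0
jar.sil=sil16
for x,TT,n in((s,T,"w"),(t,None,"t")):
    for q in locate(x,TT):
        d=np.array(q[2])-c;print(n,q,"caddy xy mm",(1e3*d@a).round(1),(1e3*d@b).round(1))
for d in spotter.trace("scraper",t)[:2]:
    q=cv2.minAreaRect(np.argwhere(d["region"])[:,::-1].astype(np.float32));print([onz(t,p,.03).round(3)[:2].tolist() for p in cv2.boxPoints(q)])
E
python3 chk.py; python3 lid.py
```

```text
[0.39538019 0.22001297 0.25471039] 0.059889738427542506
w (0.81, [250.5, 0.0, 57.6, 64.6], [0.5418, 0.205], np.float64(0.97)) caddy xy mm -33.9 -0.7
w (0.75, [253.1, 76.2, 55.5, 57.1], [0.4733, 0.2131], np.float64(0.94)) caddy xy mm -32.8 68.2
t (0.72, [193.4, 152.7, 18.9, 14.8], [0.6046, 0.1962], np.float64(0.78)) caddy xy mm -36.2 -64.1
t (0.72, [187.1, 172.0, 19.7, 19.2], [0.534, 0.2042], np.float64(0.84)) caddy xy mm -35.5 6.9
t (0.57, [184.7, 199.1, 21.4, 16.3], [0.4692, 0.2121], np.float64(0.75)) caddy xy mm -34.3 72.2
[[0.557, 0.068], [0.694, 0.05], [0.688, 0.006], [0.552, 0.024]]
[[0.191, 0.374], [0.215, 0.328], [0.172, 0.306], [0.149, 0.351]]
scene 0.87 [273.8, 254.3, 93.3, 58.3] [(np.float64(0.7), np.float64(1.75)), (np.float64(0.78), np.float64(1.8)), (np.float64(0.88), np.float64(1.9)), (np.float64(0.88), np.float64(1.85))]
scene 0.64 [246.5, 255.6, 118.3, 70.4] [(np.float64(0.49), np.float64(1.75)), (np.float64(0.51), np.float64(1.9)), (np.float64(0.51), np.float64(1.8)), (np.float64(0.54), np.float64(1.85))]
top 0.86 [121.3, 124.6, 41.9, 89.9] [(np.float64(0.73), np.float64(1.75)), (np.float64(0.78), np.float64(1.9)), (np.float64(0.79), np.float64(1.8)), (np.float64(0.84), np.float64(1.85))]
```

```bash
python3 -c "
from bench import close_job
print(close_job())"
```

```text
the job is handed in; nothing more can be done
None
```

The job is handed in, with no verdict returned. By my last camera check, the cover stands open at about 1.85 rad, all three jars found are upright in their own front-row cells, and the scraper's blade is about 73 mm into the 75 mm rack slot. The clock read about 46 s of the 210 s allowed.

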